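# Load rotors into the spin-washer carrier behind its left-hand nut

## Task

Load the washer carrier: undo the red wing nut - it has a left-hand thread, so it loosens clockwise and stays on its stud - until it clears the bar, swing the blue hold-down bar well aside, and stand every rotor from the blue mat upright on the floor of the round tub, packed like a honeycomb with one in the middle and the others round it. Then swing the bar fully closed over them and screw the nut down tight again, counter-clockwise. Leave the other things on the table where they are.

Things in the scene. Friction and masses are not known exactly. Their poses are not given: they have to be found in the camera images.
- carrier: Fixed spin-washer carrier: grey base plate 150 x 310 mm (long along y), 10 mm thick, with an open aluminium tub (inner diameter 114, outer 124 mm, rim 44 mm above the table), a pivot post at y = +110 mm and a threaded stud with a red wing nut at y = -125 mm. Origin: underside of the plate, on the tub's axis; z up.
- tub_floor (a point): Centre of the tub's inner floor, 14 mm above the table; axes as the carrier. The rim is 30 mm above this floor.
- bar (a joint): Angle (rad) of the blue hold-down bar about its upright pivot: 0 = closed (stop), straight across the tub's middle, its forked end round the stud; positive = swung aside, counter-clockwise from above, stop at 1.75. Stays where left; takes 1 to 2 N at the handle. The fork has a 6.5 mm lip which the nut's collar catches, so the bar cannot swing until the nut has risen over the lip.
- bar_handle (a point): Grip point on the bar's upright black round handle (diameter 16 mm, 40 mm tall), 110 mm from the pivot axis, 125 mm above the table, 25 mm above the bar's top. Axes turn with the bar. The bar is 22 mm wide, 90 to 100 mm above the table, 8 mm clear over rotors standing in the tub; beyond the tub it steps down to the fork, 34 to 44 mm above the table.
- bar_pivot (a point): Point on the bar's upright pivot axis, 100 mm above the table. Swinging open, the bar sweeps a radius of 265 mm about it.
- nut (a joint): Angle (rad) of the red wing nut on its upright stud. LEFT-HAND thread: grows when turned clockwise seen from above, which loosens and raises it 22 mm a turn; counter-clockwise lowers it to the stop at 0 (tight). Captive: upper stop 2.9. Clears the bar's lip from 1.8. Takes about 0.1 N m, stays where left. If lowered with the bar not quite closed, it jams on the lip.
- nut_grip (a point): Grip point on the nut's axis, in the red wing (60 mm long, 14 mm thick, 30 mm high), 8.5 mm below its top; 80 mm above the table when tight, rising with the nut. x runs along the wing's length; z up. The wing's foot is 21.5 mm below, over a brass hub (radius 12 mm) and collar (radius 15 mm). The bar's riser is 50 mm from the axis, on the tub side.
- mat: Fixed flat blue mat 290 x 270 mm, 3 mm thick, on which the rotors stand at the start. Origin: centre of its underside.
- rotor1: A small motor rotor standing upright: steel core, diameter 34 mm (32.6 mm over the lowest 2 mm), 30 mm high, with a plain shaft, diameter 12 mm, standing 38 mm above the core (68 mm in all); about 0.18 kg. Origin: centre of the underside, z up along the shaft. May be absent (None).
- rotor2: A small motor rotor standing upright: steel core, diameter 34 mm (32.6 mm over the lowest 2 mm), 30 mm high, with a plain shaft, diameter 12 mm, standing 38 mm above the core (68 mm in all); about 0.18 kg. Origin: centre of the underside, z up along the shaft. May be absent (None).
- rotor3: A small motor rotor standing upright: steel core, diameter 34 mm (32.6 mm over the lowest 2 mm), 30 mm high, with a plain shaft, diameter 12 mm, standing 38 mm above the core (68 mm in all); about 0.18 kg. Origin: centre of the underside, z up along the shaft. May be absent (None).
- rotor4: A small motor rotor standing upright: steel core, diameter 34 mm (32.6 mm over the lowest 2 mm), 30 mm high, with a plain shaft, diameter 12 mm, standing 38 mm above the core (68 mm in all); about 0.18 kg. Origin: centre of the underside, z up along the shaft. May be absent (None).
- rotor5: A small motor rotor standing upright: steel core, diameter 34 mm (32.6 mm over the lowest 2 mm), 30 mm high, with a plain shaft, diameter 12 mm, standing 38 mm above the core (68 mm in all); about 0.18 kg. Origin: centre of the underside, z up along the shaft. May be absent (None).
- rotor6: A small motor rotor standing upright: steel core, diameter 34 mm (32.6 mm over the lowest 2 mm), 30 mm high, with a plain shaft, diameter 12 mm, standing 38 mm above the core (68 mm in all); about 0.18 kg. Origin: centre of the underside, z up along the shaft. May be absent (None).
- rotor7: A small motor rotor standing upright: steel core, diameter 34 mm (32.6 mm over the lowest 2 mm), 30 mm high, with a plain shaft, diameter 12 mm, standing 38 mm above the core (68 mm in all); about 0.18 kg. Origin: centre of the underside, z up along the shaft. May be absent (None).
- bushing: Bystander: brass bushing, diameter 26 mm, 20 mm high, stands on the mat among the rotors. Origin: its underside or middle.
- cap: Bystander: black plastic cap, diameter 28 mm, 18 mm high, stands on the mat among the rotors. Origin: its underside or middle.
- bottle: Bystander: white bottle, diameter 56 mm, 150 mm tall, blue cap. Origin: its underside or middle.
- tape: Bystander: yellow roll of tape lying flat, outer diameter 90 mm, 24 mm high. Origin: its underside or middle.
- carton: Bystander: small brown carton 50 x 90 x 45 mm. Origin: its underside or middle.
- driver: Bystander: screwdriver lying on the table. Origin: its underside or middle.

How it is judged:
On the way, in this order (a step that is already met when the one before it is completed fails the run):
1. the nut is backed off clockwise until it clears the bar's lip (value of joint nut above 1.3 rad), for 0.1 s.
2. the bar is swung aside (value of joint bar above 0.9 rad), for 0.1 s.
3. every rotor stands in the tub, one of them in the middle (horizontal distance between each of rotor1, rotor2, rotor3, rotor4, rotor5, rotor6, rotor7 and tub_floor below 0.045 m and z of rotor1 in the frame of tub_floor between -0.004 and 0.006 m and angle between each of rotor1, rotor2, rotor3, rotor4, rotor5, rotor6, rotor7's own z axis and vertical below 0.12 rad and z of rotor2 in the frame of tub_floor between -0.004 and 0.006 m and z of rotor3 in the frame of tub_floor between -0.004 and 0.006 m and z of rotor4 in the frame of tub_floor between -0.004 and 0.006 m and z of rotor5 in the frame of tub_floor between -0.004 and 0.006 m and z of rotor6 in the frame of tub_floor between -0.004 and 0.006 m and z of rotor7 in the frame of tub_floor between -0.004 and 0.006 m and horizontal distance between any of rotor1, rotor2, rotor3, rotor4, rotor5, rotor6, rotor7 and tub_floor below 0.01 m), for 0.3 s.
4. the bar is closed again (value of joint bar below 0.06 rad), for 0.1 s.
5. the nut is tight again (value of joint nut below 0.3 rad), for 0.1 s.
At the end, for the whole second after the job is handed in: Every rotor present stands upright (within 0.12 rad) on the tub's floor (within 6 mm), inside the tub, one of them within 10 mm of its centre; the bar is closed (below 0.06 rad) and the nut is tight (below 0.3 rad); the rotors are at rest (all of step 3 and value of joint bar below 0.06 rad and value of joint nut below 0.3 rad and linear speed of each of rotor1, rotor2, rotor3, rotor4, rotor5, rotor6, rotor7 below 0.03 m/s); the robot touches nothing.
It fails at once if one of the bystanders is moved more than 6 cm (distance of any of bushing, cap, bottle, tape, carton, driver from where it was at the start of the episode above 0.06 m).
Of rotor1, rotor2, rotor3, rotor4, rotor5, rotor6, rotor7 only 5 to 7 are there at a start; the rules pass over those that are not, and their reading is None.
At some moment in a run one of rotor1, rotor2, rotor3, rotor4, rotor5, rotor6, rotor7 may be knocked a few centimetres aside while the robot is not near it.
It also fails if it takes over 210 s, if anything falls off the work surface, if the arm or the gripper's body presses on something with over 40 N, if the wrist force passes 120 N, or if a joint passes its speed limit or range.

## Robot

A 6-joint arm with a two-finger parallel gripper is mounted at the origin on the work surface. World frame = base frame: x ahead of the robot, y to its left, z up, the work surface at z = 0. Lengths are in m, angles in rad, forces in N, time in s.
With the tool pointing down it reaches from about 0.325 to 0.775 m from the base axis. Payload 9.3 kg.
Tool frame: the origin (TCP) lies at the very end of the fingers, on their centre line; the grasp point (between the pads) lies 19 mm behind it; z points along the fingers, y is the line along which they close (so a half turn about z gives the same grasp; the last joint's range is limited). The gripper opens to 85 mm and grips with 20 to 120 N. Pads are 22 mm wide; open, the fingers measure 114 mm over their backs; the gripper's body (76 mm by 85 mm) begins 54 mm behind the grasp point. The pads swing forward as they close: fully open they stand 13 mm farther back than shut.
Start: joints at [-1.402, 0.259, 0.021, 1.334, 0, 1.418], TCP at [0.174, -0.522, 0.203] pointing down, gripper open.
Joint ranges: [-3.04, 3.04], [-0.91, 1.82], [-1.04, 1.36], [-1.92, 1.95], [-1.52, 1.45], [-3.14, 3.14]. Speed limits (rad/s): [2.22, 2.22, 2.79, 3.14, 3.14, 3.14].

## Interface

Orientations are given as a unit quaternion [w, x, y, z].
In Python, from bench import bot, read_camera gives the robot as it stands.
- The arm moves only by the tool jog_arm, never from a script. Its argument "series" is text: rows parted by semicolons, each of 5 numbers parted by spaces: the opening, from -1 (shut) to 1 (fully open), then the shift along the tool's x, y, z in units of 60 mm (1.0 is 60 mm), then the turn about the tool's z in units of 5 degrees (1.0 is 5 degrees). A call has 1 to 12 rows; each row shifts and turns the commanded pose from where the row before left it, along the tool's axes as they then stand; what a row does not reach is not made up. A row lasts 1/8 s, in which the tool goes at most 62.5 mm and 10.7 degrees, less where a joint would pass 70% of its speed; a pose out of reach is approached as far as the arm can. A call is refused whole if a number of a shift passes 1 or a number of a turn 1, either way. A call with a gripper value outside its range is refused whole. The fingers move at their own pace and stop on an object; "newtons" is the grip in N (left out, the last holds). Time passes only in rows, so rows that do not move let the fingers close. It gives the time, the measured TCP pose, the force, the opening and the grip force at its end, in the units of the state.
- bot.state(): the state, without advancing time (a new reading comes with each control period).
- read_camera(name): name is "scene" or "top"; returns a dict with "pixels" (400x640x3 uint8, red, green, blue), "K" (3x3 intrinsics, pixels), "rvec" (rotation vector, rad) and "tvec" (3), from world to camera coordinates, as OpenCV has them. Camera axes: x right, y down, z forward; pixel columns grow to the right and rows downward; lengths in m; the calibration is good to about 2 mm. A picture is of the moment at which its call begins. There is no depth.
- bot.close_job(): hands the job in; it is judged then, once.
The state is a dict: "time": time; "joint_positions": joint angles; "joint_velocities": joint speeds; "effort": joint torques, N m; "ee_pos": TCP position; "orientation": TCP orientation; "wrist_force": force on the tool from outside, world axes, zero at the start; "moment": the same for the moment, N m; "finger_gap": finger opening in m; "finger_force": force on a finger pad.
Only numpy, scipy, OpenCV 4.12 (cv2) and the standard library are available. Lean on these libraries where they do the work, as an engineer would, in place of code of your own. Each camera call takes 0.05 s, during which the arm holds its last target. There are 200 camera calls.

## Working session

There is one attempt and no reset: what is moved stays moved. The work goes in short steps, Python scripts to look and compute and a tool call to move; the robot and the scene stay as the last step left them, time stands still between calls to the robot, and variables do not carry over. Pictures are saved under pics/ and viewed, at most 14 in all, crops included, and the job is handed in when it is done.

Besides the shell and the picture viewer there is one more tool, called after ">>>" as name(argument=value, ...), one argument or row to a line, values as JSON. jog_arm: Moves the arm, as the interface text tells. Its arguments: {"type":"object","properties":{"series":{"type":"string"},"newtons":{"type":"number"}},"required":["series"]}

```bash
mkdir -p pics; ls; python3 - <<'E'
from bench import bot, read_camera
import cv2,numpy as np
s=bot.state();print({k:np.round(v,3).tolist() for k,v in s.items()})
for n in("scene","top"):
    c=read_camera(n);cv2.imwrite(f"pics/{n}0.png",cv2.cvtColor(c["pixels"],cv2.COLOR_RGB2BGR));np.savez(n+"0.npz",**c)
    R=cv2.Rodrigues(np.array(c["rvec"],float))[0];print(n,np.round(c["K"],1).tolist(),(-R.T@np.array(c["tvec"]).ravel()).round(3),R.round(2).tolist())
E
```

```text
pics
{'time': 0.0, 'joint_positions': [-1.402, 0.259, 0.021, 1.334, -0.0, 1.418], 'joint_velocities': [-0.001, 0.0, -0.0, -0.002, 0.003, -0.001], 'effort': [-0.001, -55.564, 34.453, 0.014, -0.0, -0.0], 'ee_pos': [0.174, -0.521, 0.202], 'orientation': [-0.001, 0.987, 0.16, -0.0], 'wrist_force': [-0.388, 0.518, 0.098], 'moment': [-0.06, -0.017, 0.018], 'finger_force': 0.0, 'finger_gap': 0.085}
scene [[420.3, 0.0, 325.0], [0.0, 420.3, 196.1], [0.0, 0.0, 1.0]] [ 1.196 -0.902  0.812] [[0.84, 0.54, -0.02], [0.26, -0.45, -0.86], [-0.47, 0.72, -0.52]]
top [[389.7, 0.0, 323.0], [0.0, 389.7, 201.1], [0.0, 0.0, 1.0]] [0.449 0.044 1.359] [[-0.02, -1.0, -0.02], [-0.99, 0.03, -0.11], [0.11, 0.01, -0.99]]
```

View pics/top0.png

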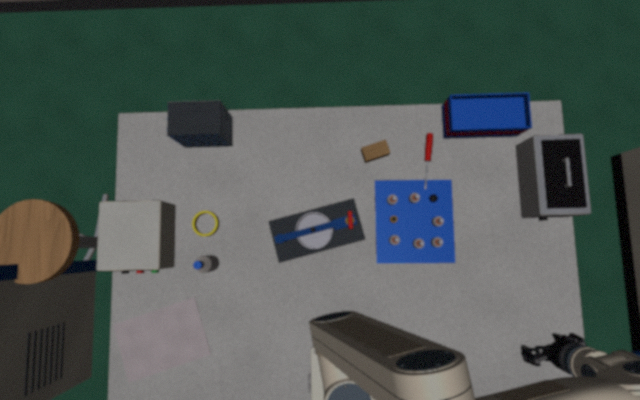

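View pics/scene0.png

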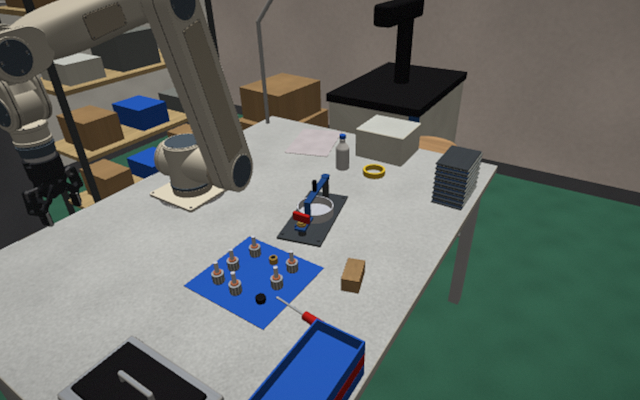

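The top view shows six rotors on the mat at (392,199), (414,198), (438,221), (395,239), (419,243) and (438,242). The bushing is at (394,219) and the cap at (433,198). The tub is at (314,230), the nut at (350,220) and the pivot at about (278,240). The scene view also shows six rotors.

```bash
python3 - <<'E'
import cv2,numpy as np
a=cv2.imread("pics/top0.png")
cv2.imwrite("pics/topc.png",cv2.resize(a[175:270,265:465],None,fx=4,fy=4,interpolation=cv2.INTER_CUBIC))
b=cv2.imread("pics/scene0.png")
cv2.imwrite("pics/scenec.png",cv2.resize(b[165:310,200:360],None,fx=4,fy=4,interpolation=cv2.INTER_CUBIC))
E
```

```text
(no output)
```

View pics/topc.png

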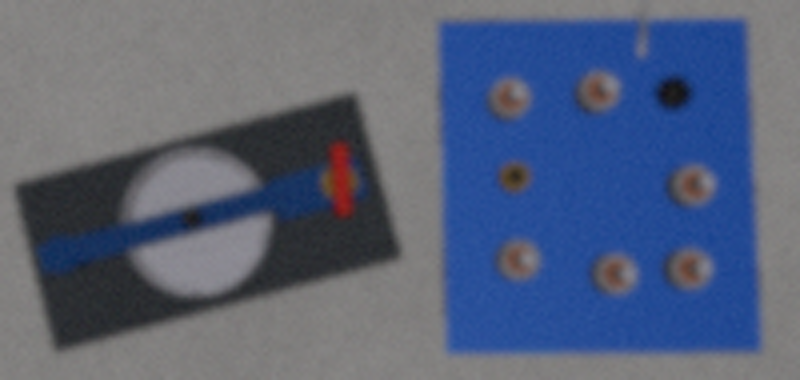

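View pics/scenec.png

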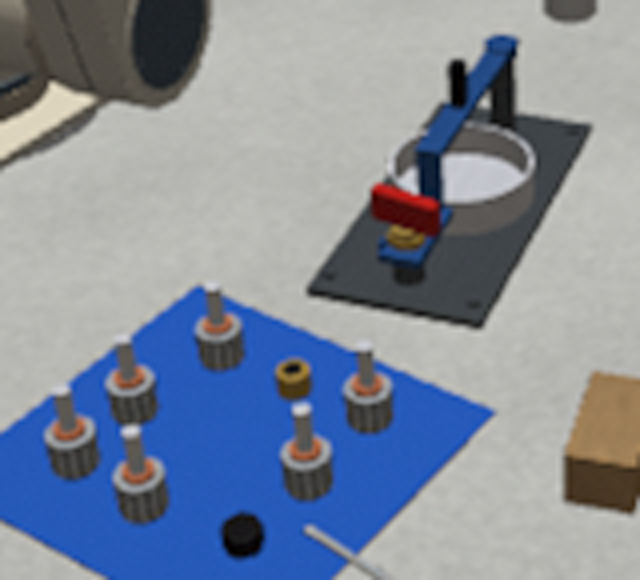

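The crops show the rotors as grey cores with a copper ring and a bright shaft tip. The red wing stands roughly along world x (crop x about 342, y 180), and the black handle is at crop (193,218).

```bash
cat > h.py <<'E'
import cv2,numpy as np
from bench import bot,read_camera
def ray(c,u,v,z):
    R=cv2.Rodrigues(np.array(c["rvec"],float))[0];o=-R.T@np.array(c["tvec"],float).ravel()
    d=R.T@np.linalg.inv(np.array(c["K"]))@[u,v,1];return (o+d*(z-o[2])/d[2])[:2]
def proj(c,p):
    return cv2.projectPoints(np.array([p],float),np.array(c["rvec"],float),np.array(c["tvec"],float),np.array(c["K"],float),None)[0].ravel()
def blobs(m,lo,hi=1e9):
    n,l,s,ce=cv2.connectedComponentsWithStats(m.astype(np.uint8))
    return [(ce[i],s[i],l==i) for i in range(1,n) if lo<=s[i,4]<=hi]
def f(c): return np.array(c["pixels"]).astype(int)
def take(n,save=None):
    c=read_camera(n)
    if save: cv2.imwrite("pics/"+save,cv2.cvtColor(c["pixels"],cv2.COLOR_RGB2BGR))
    return c
def pts(m): return np.argwhere(m)[:,::-1].astype(np.float32)
def rotors(c,matmask):
    """non-blue blobs inside the mat polygon: centroid ray at z=.027"""
    p=f(c);nb=(p[...,2]-p[...,0]<50)&matmask
    out=[]
    for ce,s,m in blobs(nb,25,250):
        w=np.where(m,p.sum(2)-250,0).clip(0)
        cop=m&(p[...,0]-p[...,2]>25)
        tip=m&(p.min(2)>p[m].min(1).max()-25)
        out.append((ce,s[4],pts(cop).mean(0) if cop.sum() else None,pts(tip).mean(0),int(p[m].min(1).max())))
    return out
E
python3 - <<'E'
from h import *
T=dict(np.load("top0.npz"));S=dict(np.load("scene0.npz"))
p=f(T)
blue=(p[...,2]-p[...,0]>60);bl=[b for b in blobs(blue,3000)]
for ce,s,m in bl:
    if 350<ce[0]<450: 
        hull=cv2.convexHull(pts(m));mm=np.zeros(m.shape,np.uint8);cv2.fillConvexPoly(mm,hull.astype(int),1);np.save("matT.npy",mm>0)
        r=cv2.minAreaRect(pts(m));print("mat",[ray(T,*q,.003).round(3).tolist() for q in cv2.boxPoints(r)])
for ce,a,cop,tip,mx in rotors(T,mm>0):
    print("T blob",ce.round(1),a,mx,ray(T,*ce,.027).round(4),"cop",None if cop is None else ray(T,*cop,.033).round(4),"tip",ray(T,*tip,.071).round(4),tip.round(1))
red=(p[...,0]-p[...,2]>70)&(p[...,0]-p[...,1]>70)
for ce,s,m in blobs(red,20):
    r=cv2.minAreaRect(pts(m));print("red",ce.round(1),s[4],r,ray(T,*ce,.085).round(4))
    q=pts(m);ab=np.array([ray(T,*x,.085) for x in q]);w,V=np.linalg.eigh(np.cov(ab.T));print(" dir deg",np.degrees(np.arctan2(V[1,1],V[0,1])))
# plate: dark non-blue, in window
sub=np.zeros(red.shape,bool);sub[190:270,262:370]=1
pl=sub&(p.sum(2)<240)
ce,s,m=max(blobs(pl|((blue|red)&sub),500),key=lambda b:b[1][4])
r=cv2.minAreaRect(pts(m));bx=np.array([ray(T,*q,.010) for q in cv2.boxPoints(r)]);print("plate",bx.round(4).tolist(),bx.mean(0),[np.linalg.norm(bx[0]-bx[1]),np.linalg.norm(bx[1]-bx[2])])
tub=sub&(p.min(2)>115)&cv2.erode(cv2.fillConvexPoly(np.zeros(red.shape,np.uint8),cv2.boxPoints(r).astype(int),1),np.ones((5,5)))>0
q=pts(tub);h=cv2.convexHull(q);e=cv2.fitEllipse(h);print("tub",e,ray(T,*e[0],.044).round(4))
d=sub&tub*0
g=np.zeros(red.shape,bool);g[222:236,300:328]=1
for ce,s,m in blobs(g&(p.max(2)<75),2): print("handle",ce,s[4],ray(T,*ce,.14).round(4))
E
```

```text
mat [[0.391, -0.111], [0.676, -0.122], [0.669, -0.399], [0.385, -0.381]]
T blob [413.9 197.5] 89 126 [ 0.6079 -0.2503] cop [ 0.6076 -0.2476] tip [ 0.6083 -0.252 ] [417.2 195.8]
T blob [391.9 199.5] 85 126 [ 0.6031 -0.1746] cop [ 0.6019 -0.1729] tip [ 0.605  -0.1761] [394.4 197.3]
T blob [432.9 197.9] 37 31 [ 0.6051 -0.3151] cop None tip [ 0.6    -0.3032] [432.9 197.9]
T blob [393.3 218.8] 51 79 [ 0.5367 -0.1767] cop [ 0.5342 -0.1731] tip [ 0.5338 -0.17  ] [393.5 218.8]
T blob [437.4 220.8] 95 127 [ 0.526 -0.326] cop [ 0.5245 -0.3244] tip [ 0.5262 -0.326 ] [441.1 219.9]
T blob [394.  239.5] 87 128 [ 0.4661 -0.176 ] cop [ 0.4666 -0.1723] tip [ 0.4666 -0.1783] [396.9 239.2]
T blob [436.7 241.7] 94 125 [ 0.4554 -0.3195] cop [ 0.4552 -0.3171] tip [ 0.4556 -0.3198] [440.4 241.5]
T blob [418.  243.1] 89 127 [ 0.4522 -0.2564] cop [ 0.4528 -0.2534] tip [ 0.452  -0.2581] [421.6 243.1]
red [428.4 146.2] 126 ((428.5, 146.5), (25.0, 5.0), 90.0) [ 0.7718 -0.2942]
 dir deg 172.12732166048488
red [349.8 219. ] 60 ((349.80584716796875, 219.47647094726562), (17.026622772216797, 3.5280392169952393), 85.60128784179688) [ 0.5355 -0.0252]
 dir deg -178.20187918089644
plate [[0.5398, 0.2557], [0.614, -0.0441], [0.4711, -0.0779], [0.3983, 0.2183]] [0.50580941 0.08799306] [np.float64(0.30890736649779515), np.float64(0.14682245661181575)]
tub ((314.2823486328125, 230.6257781982422), (33.198604583740234, 33.8707160949707), 12.035635948181152) [0.5021 0.0933]
handle [312.66666667 229.125     ] 24 [0.5031 0.0947]
```

>>> jog_arm(
  series="0.2 0.832 -0.593 0 0;0.2 0.832 -0.593 0 0;0.2 0.832 -0.593 0 0;0.2 0.832 -0.593 0 0;0.2 0.832 -0.593 0 0;0.2 0.832 -0.593 0 0;0.2 0.832 -0.593 0 0;0.2 0.832 -0.593 0 0;0.2 0.832 -0.593 0 0;0.2 0.832 -0.593 0 0;0.2 0 0 0 -1;0.2 0 0 0 -1",
  newtons=60,
)

```text
time: 1.6
ee_pos: [0.5351, -0.0252, 0.2022]
orientation: [-0.0, 0.969, 0.248, -0.001]
wrist_force: [0.1, -0.6, 0.3]
finger_gap: 0.0516
finger_force: 0.0
```

>>> jog_arm(
  series="0.2 0 0 0 -1;0.2 0 0 0 -1;0.2 0 0 0 -1;0.2 0 0 0 -1;0.2 0 0 0 -1;0.2 0 0 0 -1;0.2 0 0 0 -1;0.2 0 0 0 -1;0.2 0 0 0 -1;0.2 0 0 0 -1;0.2 0 0 0 -1;0.2 0 0 0 -1",
)

```text
time: 3.1
ee_pos: [0.5348, -0.0263, 0.2025]
orientation: [-0.0, 0.716, 0.698, -0.0]
wrist_force: [-0.3, -1.1, -0.9]
finger_gap: 0.0515
finger_force: 0.0
```

>>> jog_arm(
  series="0.2 0 0 0 -1;0.2 0 0 0 -1;0.2 0 0 0 -1;0.2 0 0 0 -1;0.2 0 0 0 -1;0.2 0 0 0 -1;0.2 0 0 0 -1;0.2 0 0 0 -1;0.2 0 0 0 -1;0.2 0 0 0 -1;0.2 0 0 0 -1;0.2 0 0 0 -1",
)

```text
time: 4.6
ee_pos: [0.5348, -0.0263, 0.2025]
orientation: [-0.0, 0.271, 0.963, -0.0]
wrist_force: [-0.4, 0.6, -0.3]
finger_gap: 0.0513
finger_force: 0.0
```

```bash
python3 - <<'E'
from h import *
T=dict(np.load("top0.npz"));S=dict(np.load("scene0.npz"))
p=f(S)
print("R nut proj",proj(S,[.5355,-.026,.075]))
red=(p[...,0]-p[...,2]>70)&(p[...,0]-p[...,1]>70)
for ce,s,m in blobs(red,20):
    if s[0]<300:
        h=cv2.convexHull(pts(m)).reshape(-1,2);print("red",ce.round(1),s,ray(S,*ce,.0735).round(4))
        # top edge ends at z~.0885
        ap=cv2.approxPolyDP(h,2,True).reshape(-1,2);print([(q.tolist(),ray(S,*q,.0885).round(4).tolist(),ray(S,*q,.0585).round(4).tolist()) for q in ap])
# tub rim: bright window
print("tub proj",proj(S,[.502,.0935,.044]),proj(S,[.5,.09,.014]))
g=np.zeros(red.shape,bool);g[175:235,285:345]=1
br=g&(p.min(2)>150)
for ce,s,m in blobs(br,10):print("bright",ce,s)
# handle
g=np.zeros(red.shape,bool);g[175:200,305:330]=1
for ce,s,m in blobs(g&(p.max(2)<60),6):print("dark",ce,s, ray(S,s[0]+s[2]/2-.5,s[1],.145).round(4),ray(S,*ce,.1225).round(4))
# plate corners in scene
g=np.zeros(red.shape,bool);g[180:255,270:355]=1
d=g&(p.sum(2)<230)|(g&(p[...,2]-p[...,0]>50))
ce,s,m=max(blobs(d,300),key=lambda b:b[1][4]);ap=cv2.approxPolyDP(cv2.convexHull(pts(m)),3,True).reshape(-1,2)
print([(q.tolist(),ray(S,*q,.01).round(4).tolist()) for q in ap])
E
```

```text
R nut proj [301.74428863 216.55169314]
red [300.9 214. ] [293 211  17   7  55] [ 0.5237 -0.0139]
[([309.0, 216.0], [0.5651, -0.0281], [0.5389, 0.0082]), ([293.0, 212.0], [0.5093, -0.0353], [0.4808, 0.0007])]
tub proj [314.34061247 204.43620315] [313.5747266  212.09373862]
bright [296.37570942 191.08853575] [285 175  36  49 881]
bright [336.79016393 184.27540984] [329 175  16  21 305]
bright [319.42346939 209.05612245] [311 204  23  12 196]
bright [338.7195572 224.0701107] [328 205  17  30 271]
bright [301.65 209.6 ] [299 207   5   6  20]
dark [325.26744186 188.63953488] [322 177   7  21  86] [0.5295 0.1217] [0.5502 0.09  ]
dark [314.26829268 185.7804878 ] [313 180   4  12  41] [0.5109 0.087 ] [0.5089 0.0873]
[([346.0, 197.0], [0.5427, 0.2393]), ([319.0, 246.0], [0.6164, -0.054]), ([277.0, 238.0], [0.4799, -0.0886]), ([313.0, 180.0], [0.3669, 0.2843]), ([327.0, 180.0], [0.4144, 0.3122])]
```

>>> jog_arm(
  series="0 0 0 0 -1;0 0 0 0 -1;0 0 0 0 -1;0 0 0 0 -1;0 0 0 0 -1;0 0 0 0 -1;0 0 0 0 -0.7;0 0 0 0.6 0;0 0 0 0.6 0;0 0 0 0.6 0;0 0 0 0.54 0;0 0 0 0 0",
  newtons=25,
)

```text
time: 6.1
ee_pos: [0.5332, -0.026, 0.0604]
orientation: [-0.002, -0.017, 1.0, 0.001]
wrist_force: [0.1, 0.4, 0.3]
finger_gap: 0.0424
finger_force: 0.0
```

>>> jog_arm(
  series="-0.3 0 0 0 0;-0.6 0 0 0 0;-1 0 0 0 0;-1 0 0 0 0;-1 0 0 0 0;-1 0 0 0 0",
  newtons=25,
)

```text
time: 6.85
ee_pos: [0.535, -0.0264, 0.0625]
orientation: [-0.0, -0.017, 1.0, 0.0]
wrist_force: [-0.5, 0.0, -0.4]
finger_gap: -0.0
finger_force: 0.0
```

```bash
python3 - <<'E'
from h import *
s=bot.state();print({k:np.round(v,4).tolist() for k,v in s.items()})
E
```

```text
{'time': 6.85, 'joint_positions': [-0.2059, 0.3148, -0.272, 0.9841, -0.0, -0.2397], 'joint_velocities': [0.0014, 0.0044, -0.0, -0.0008, 0.0012, 0.0005], 'effort': [0.0021, -56.0271, 30.4747, 0.0041, -0.0005, -0.0], 'ee_pos': [0.535, -0.0264, 0.0625], 'orientation': [-0.0, -0.0169, 0.9999, 0.0], 'wrist_force': [-0.4863, 0.0415, -0.3798], 'moment': [-0.0118, -0.0218, 0.0124], 'finger_force': 0.0, 'finger_gap': -0.0}
```

The fingers closed on nothing, so I'll take a look.

```bash
python3 - <<'E'
from h import *
a=cv2.cvtColor(take("scene")["pixels"],cv2.COLOR_RGB2BGR);b=cv2.cvtColor(take("top")["pixels"],cv2.COLOR_RGB2BGR)
cv2.imwrite("pics/miss.png",np.hstack([cv2.resize(a[130:250,240:360],(400,400),interpolation=cv2.INTER_CUBIC),cv2.resize(b[160:260,290:390],(400,400),interpolation=cv2.INTER_CUBIC)]))
E
```

```text
(no output)
```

View pics/miss.png

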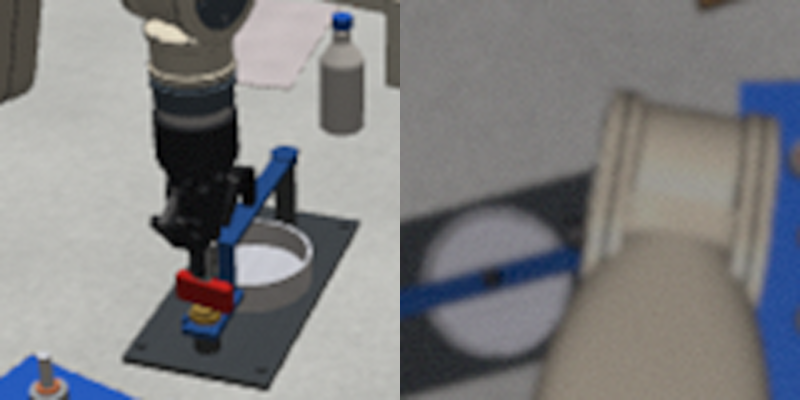

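The scene crop shows the shut fingers on the far (tub) side of the red wing at about crop (205,255), and the wing unmoved. I'll check the calibration against the known TCP.

```bash
python3 - <<'E'
from h import *
T=dict(np.load("top0.npz"));S=take("scene")
s=bot.state();e=s["ee_pos"];print(e)
a=cv2.cvtColor(S["pixels"],cv2.COLOR_RGB2BGR)[150:250,250:350];a=cv2.resize(a,(590,590),interpolation=cv2.INTER_CUBIC)
def mark(q,col):
    u,v=(proj(S,q)-[250,150]+.5)*5.9;cv2.circle(a,(int(u),int(v)),4,col,1)
mark(e,(0,255,0));mark(e+[0,0,.05],(0,255,0));mark(e+[0,0,.1],(0,255,0));mark(e+[0,0,.2],(0,255,0))
n=np.array([.5355,-.0255])
for q in([.03,0,.0885],[-.03,0,.0885],[.03,0,.0585],[-.03,0,.0585]):mark(np.r_[n+q[:2],q[2]],(255,255,0))
cv2.imwrite("pics/cal.png",a)
print("tcp0 in top",proj(T,[.174,-.521,.203]),"tcp0 in scene",proj(S,[.174,-.521,.203]))
E
```

```text
[ 0.53500005 -0.02634935  0.06245183]
tcp0 in top [530.24765997 338.76450402] tcp0 in scene [ 70.3385967  227.53754763]
```

View pics/cal.png

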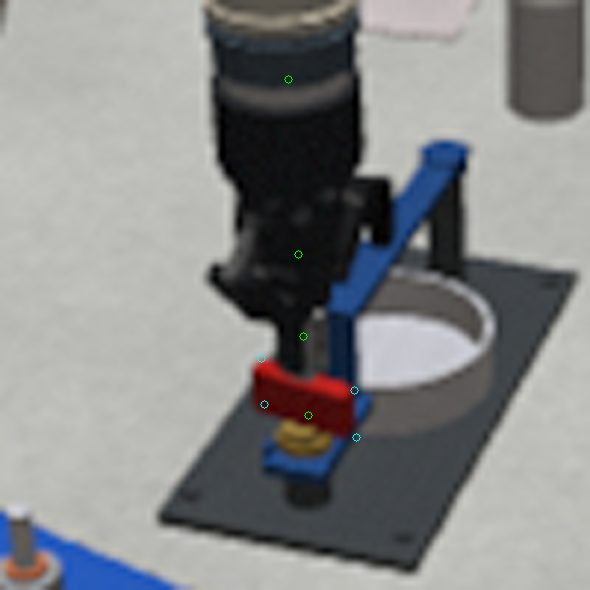

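>>> jog_arm(
  series="-1 0 0 -0.5 0;-1 0 0 -0.5 0;-1 0 0 -0.5 0;-1 0 0 0 0;-1 0 0 0 0",
)

```text
time: 7.62
ee_pos: [0.5347, -0.0263, 0.1519]
orientation: [-0.0, -0.017, 1.0, 0.0]
wrist_force: [0.1, -0.2, -0.4]
finger_gap: 0.0001
finger_force: 0.0
```

```bash
python3 - <<'E'
from h import *
S=take("scene");e=bot.state()["ee_pos"];print(e)
a=cv2.cvtColor(S["pixels"],cv2.COLOR_RGB2BGR)[140:240,250:350];a=cv2.resize(a,(590,590),interpolation=cv2.INTER_CUBIC)
for d in(0,.019,.05,.1,.2):
    u,v=(proj(S,e+[0,0,d])-[250,140]+.5)*5.9;cv2.circle(a,(int(u),int(v)),4,(0,255,0),1)
cv2.imwrite("pics/cal2.png",a)
E
```

```text
[ 0.5344787  -0.02625479  0.15151997]
```

View pics/cal2.png

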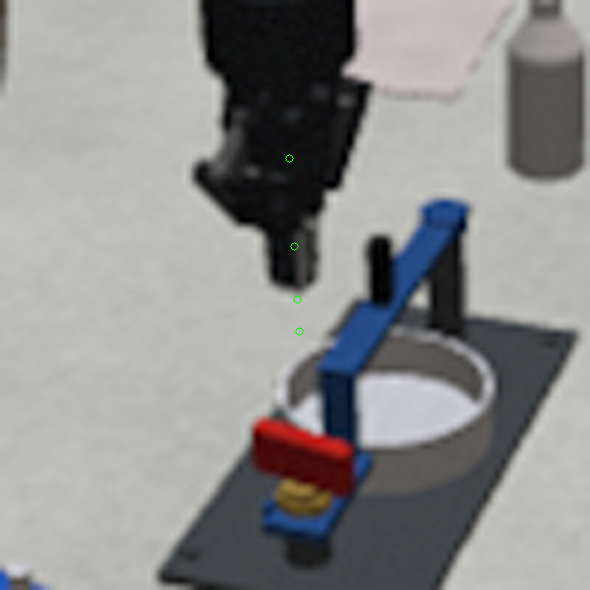

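The shut finger tips appear at crop (293,288), about 25 mm above the projected TCP at (299,331). The true tips therefore sit higher than reported, just above the wing. I'll go deeper, in a way that's safe either way.

>>> jog_arm(
  series="0 0 0 0 0;0 0 0 0 0;0 0 0 0.5 0;0 0 0 0.5 0;0 0 0 0.5 0;0 0 0 0.2 0;0 0 0 0 0;-0.4 0 0 0 0;-1 0 0 0 0;-1 0 0 0 0;-1 0 0 0 0;-1 0 0 0 0",
  newtons=25,
)

```text
time: 9.18
ee_pos: [0.5357, -0.0263, 0.0516]
orientation: [0.001, -0.017, 1.0, -0.0]
wrist_force: [-0.1, 1.7, 5.9]
finger_gap: 0.013
finger_force: 29.9
```

```bash
python3 - <<'E'
from h import *
s=bot.state();print({k:np.round(v,4).tolist() for k,v in s.items()})
E
```

```text
{'time': 9.175, 'joint_positions': [-0.2058, 0.3241, -0.2894, 0.9552, 0.0003, -0.2397], 'joint_velocities': [0.0009, 0.0001, -0.0011, -0.0012, 0.0017, -0.0011], 'effort': [-0.6714, -52.7963, 28.0669, -0.2229, -0.3073, 0.0657], 'ee_pos': [0.5357, -0.0263, 0.0516], 'orientation': [0.0011, -0.017, 0.9999, -0.0001], 'wrist_force': [-0.0824, 1.6878, 5.9024], 'moment': [0.259, 0.1069, 0.0642], 'finger_force': 29.942, 'finger_gap': 0.013}
```

Wing gripped: the gap is 13 mm and the side forces are small. Now turning clockwise while rising with the thread.

>>> jog_arm(
  series="-1 0 0 0 0;-1 0 0 -0.005 1;-1 0 0 -0.005 1;-1 0 0 -0.005 1;-1 0 0 -0.005 1;-1 0 0 -0.005 1;-1 0 0 -0.005 1;-1 0 0 0 0",
  newtons=60,
)

```text
time: 10.18
ee_pos: [0.5356, -0.0271, 0.0535]
orientation: [0.001, 0.243, 0.97, -0.001]
wrist_force: [-1.7, -1.9, 8.1]
finger_gap: 0.0123
finger_force: 62.6
```

>>> jog_arm(
  series="-1 0 0 -0.005 1;-1 0 0 -0.005 1;-1 0 0 -0.005 1;-1 0 0 -0.005 1;-1 0 0 -0.005 1;-1 0 0 -0.005 1;-1 0 0 -0.005 1;-1 0 0 -0.005 1;-1 0 0 -0.005 1;-1 0 0 -0.005 1;-1 0 0 -0.005 1;-1 0 0 -0.005 1",
)

```text
time: 11.68
ee_pos: [0.5343, -0.0278, 0.0571]
orientation: [0.001, 0.696, 0.718, -0.001]
wrist_force: [-7.5, -6.8, 12.4]
finger_gap: 0.0122
finger_force: 63.2
```

>>> jog_arm(
  series="-1 0 0 -0.005 1;-1 0 0 -0.005 1;-1 0 0 -0.005 1;-1 0 0 -0.005 1;-1 0 0 -0.005 1;-1 0 0 -0.005 1;-1 0 0 -0.005 1;-1 0 0 -0.005 1;-1 0 0 -0.005 1;-1 0 0 -0.005 1;-1 0 0 0 0",
)

```text
time: 13.05
ee_pos: [0.5331, -0.0273, 0.0601]
orientation: [0.001, 0.934, 0.357, -0.002]
wrist_force: [-12.2, -5.3, 17.2]
finger_gap: 0.0123
finger_force: 63.7
```

```bash
python3 - <<'E'
from h import *
s=bot.state();print({k:np.round(v,4).tolist() for k,v in s.items()})
E
```

```text
{'time': 13.05, 'joint_positions': [-0.2067, 0.3155, -0.2779, 0.9792, -0.0029, 2.2049], 'joint_velocities': [-0.0001, -0.0004, 0.001, -0.0, 0.0011, -0.0318], 'effort': [2.7232, -47.7247, 31.4591, -4.5897, 2.0686, 0.5685], 'ee_pos': [0.5331, -0.0273, 0.0601], 'orientation': [0.0007, 0.9341, 0.3569, -0.0015], 'wrist_force': [-12.2062, -5.3281, 17.22], 'moment': [-0.8977, 2.7111, -0.0238], 'finger_force': 63.6585, 'finger_gap': 0.0123}
```

>>> jog_arm(
  series="-0.6 0 0 0 0;-0.2 0 0 0 0;0 0 0 0 0;0 0 0 -0.5 0;0 0 0 -1 0;0 0 0 -0.5 0;0 0 0 0 -1;0 0 0 0 -1;0 0 0 0 -1;0 0 0 0 -1;0 0 0 0 -1;0 0 0 0 -1",
)

```text
time: 14.55
ee_pos: [0.5351, -0.0263, 0.1787]
orientation: [-0.0, 0.808, 0.589, -0.0]
wrist_force: [0.7, -1.1, -0.2]
finger_gap: 0.0428
finger_force: 0.0
```

>>> jog_arm(
  series="0 0 0 0 -1;0 0 0 0 -1;0 0 0 0 -1;0 0 0 0 -0.64;0 0.671 -0.178 0 0;0 0.671 -0.178 0 0;0 0.671 -0.178 0 0;0 0 0 0 0;0 0 0 0 0",
)

```text
time: 15.68
ee_pos: [0.5028, 0.0943, 0.1788]
orientation: [0.0, 0.706, 0.708, -0.0]
wrist_force: [-0.2, -0.2, -0.3]
finger_gap: 0.0432
finger_force: 0.0
```

```bash
python3 - <<'E'
from h import *
s=bot.state();print({k:np.round(s[k],4).tolist() for k in("ee_pos","orientation","joint_positions","wrist_force")})
T0=dict(np.load("top0.npz"))
c=take("scene","s1.png")
a=cv2.cvtColor(c["pixels"],cv2.COLOR_RGB2BGR)[140:240,250:350];cv2.imwrite("pics/s1c.png",cv2.resize(a,(590,590),interpolation=cv2.INTER_CUBIC))
E
```

```text
{'ee_pos': [0.5028, 0.0943, 0.1788], 'orientation': [0.0001, 0.706, 0.7082, -0.0], 'joint_positions': [0.0214, 0.2017, -0.1163, 1.2527, -0.0002, 1.5891], 'wrist_force': [-0.1735, -0.2329, -0.3158]}
```

View pics/s1c.png

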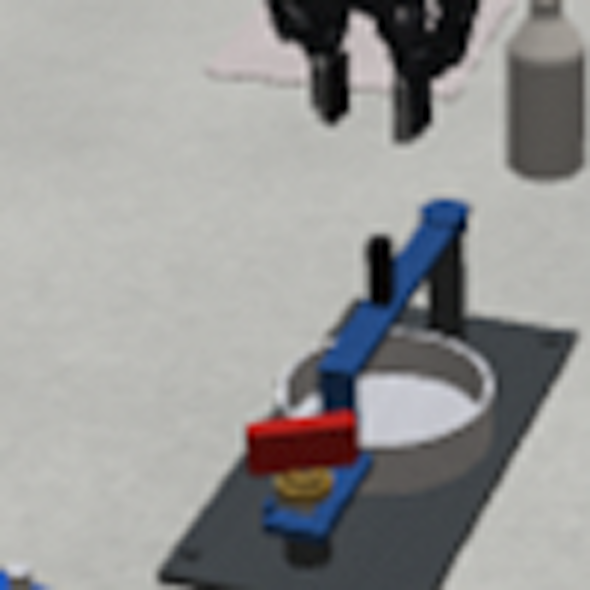

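The crop shows the nut raised and the wing turned, with the gripper above the black handle at crop (380,270). Descending to grip the handle.

>>> jog_arm(
  series="0 0 0 0.5 0;0 0 0 0.5 0;0 0 0 0.58 0;0 0 0 0 0;-0.4 0 0 0 0;-1 0 0 0 0;-1 0 0 0 0;-1 0 0 0 0;-1 0 0 0 0",
  newtons=30,
)

```text
time: 16.85
ee_pos: [0.5043, 0.094, 0.0856]
orientation: [0.002, 0.706, 0.708, 0.001]
wrist_force: [5.0, -2.9, 6.6]
finger_gap: 0.015
finger_force: 30.4
```

```bash
python3 - <<'E'
import numpy as np
th=np.radians(15.2);h=np.array([.503,.0945]);P=h+.11*np.array([-np.sin(th),np.cos(th)]);print(P)
a=np.linspace(0,1.55,13);ph=th-np.pi/2+a
q=P+.11*np.c_[np.cos(ph),np.sin(ph)];d=np.diff(q,axis=0)/.06
print(";".join(f"-1 {y:.3f} {x:.3f} 0 0" for x,y in d));print(q[-1])
E
```

```text
[0.47415919 0.20065181]
-1 0.077 0.224 0 0;-1 0.105 0.212 0 0;-1 0.131 0.197 0 0;-1 0.156 0.178 0 0;-1 0.177 0.157 0 0;-1 0.196 0.133 0 0;-1 0.211 0.106 0 0;-1 0.223 0.078 0 0;-1 0.232 0.049 0 0;-1 0.236 0.019 0 0;-1 0.236 -0.012 0 0;-1 0.233 -0.042 0 0
[0.58088779 0.22727898]
```

>>> jog_arm(
  series="-1 0.077 0.224 0 0;-1 0.105 0.212 0 0;-1 0.131 0.197 0 0;-1 0 0 0 0",
)

```text
time: 17.35
ee_pos: [0.5419, 0.1141, 0.0855]
orientation: [0.001, 0.706, 0.708, 0.001]
wrist_force: [0.6, 0.5, 9.8]
finger_gap: 0.0153
finger_force: 30.7
```

>>> jog_arm(
  series="-1 0.156 0.178 0 0;-1 0.177 0.157 0 0;-1 0.196 0.133 0 0;-1 0.211 0.106 0 0;-1 0.223 0.078 0 0;-1 0.232 0.049 0 0;-1 0.236 0.019 0 0;-1 0.236 -0.012 0 0;-1 0.233 -0.042 0 0;-1 0 0 0 0",
)

```text
time: 18.6
ee_pos: [0.587, 0.2293, 0.0859]
orientation: [0.004, 0.706, 0.708, 0.006]
wrist_force: [28.1, 5.5, -7.6]
finger_gap: 0.0146
finger_force: 29.7
```

>>> jog_arm(
  series="-0.6 0 0 0 0;-0.2 0 0 0 0;0 0 0 0 0;0 0 0 -0.5 0;0 0 0 -0.8 0;0 0 -0.8 0 0;0 -1 0 0 0;0 -1 0 0 0;0 -1 0 0 0;0 -1 0 0 0;0 -1 0 0 0;0 0 0 0 0",
)

```text
time: 20.1
ee_pos: [0.5323, -0.0764, 0.1619]
orientation: [-0.0, 0.708, 0.706, -0.0]
wrist_force: [0.0, 0.5, -0.7]
finger_gap: 0.0428
finger_force: 0.0
```

```bash
python3 - <<'E'
from h import *
s=bot.state();print({k:np.round(s[k],4).tolist() for k in("time","ee_pos","orientation","wrist_force")})
T=take("top");np.savez("top1.npz",**T);S=take("scene")
a=cv2.cvtColor(T["pixels"],cv2.COLOR_RGB2BGR)[150:260,260:400];b=cv2.cvtColor(S["pixels"],cv2.COLOR_RGB2BGR)[140:310,190:390]
cv2.imwrite("pics/open.png",np.vstack([cv2.resize(a,(509,300),fx=0,fy=0,interpolation=cv2.INTER_CUBIC),cv2.resize(b,(509,300),interpolation=cv2.INTER_CUBIC)]))
# tub circle: bright floor/rim now free of bar
p=f(T);g=np.zeros(p.shape[:2],bool);g[205:256,288:341]=1
m=max(blobs(g&(p.min(2)>110),100),key=lambda b:b[1][4]);print(m[0],m[1])
e=cv2.fitEllipse(cv2.convexHull(pts(m[2])));print(e,ray(T,*e[0],.044),ray(T,*e[0],.014))
for ce,ar,cop,tip,mx in rotors(T,np.load("matT.npy")): print(ce.round(1),ar,mx,ray(T,*ce,.027).round(4))
E
```

```text
{'time': 20.1, 'ee_pos': [0.5323, -0.0764, 0.1619], 'orientation': [-0.0002, 0.7081, 0.7061, -0.0004], 'wrist_force': [0.0029, 0.5352, -0.6755]}
[314.20572057 230.6369637 ] [297 214  35  34 909]
((314.141845703125, 230.6048126220703), (33.52915573120117, 34.21564865112305), 34.259124755859375) [0.50219399 0.09380785] [0.50339813 0.09495331]
[432.9 197.9] 38 30 [ 0.6048 -0.3152]
[437.4 220.8] 97 120 [ 0.526 -0.326]
[436.6 241.7] 96 121 [ 0.4556 -0.3192]
[418.1 243.2] 90 123 [ 0.4521 -0.2565]
```

View pics/open.png

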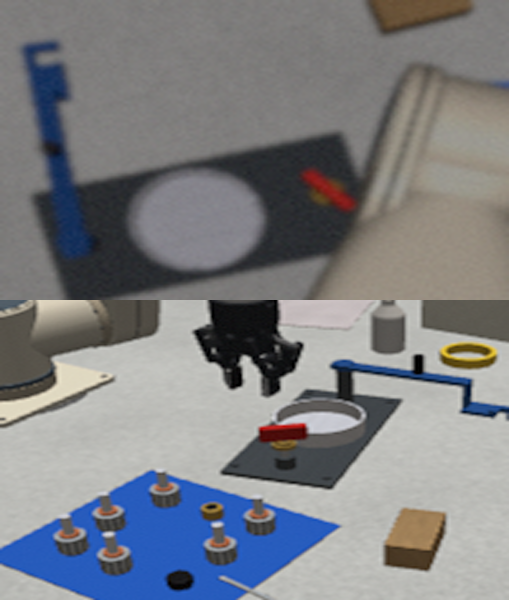

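The picture shows the bar swung fully aside at about 1.6 rad, the tub free, and the nut raised. All six rotors are still on the mat. Picking the first one, at (0.452, -0.257), for the middle.

>>> jog_arm(
  series="0 -0.753 -0.335 0 0;0 -0.753 -0.335 0 0;0 -0.753 -0.335 0 0;0 -0.753 -0.335 0 0;0 0 0 0.6 0;0 0 0 0.6 0;0 0 0 0.6 0;0 0 0 0.4 0;0 0 0 0 0",
)

```text
time: 21.32
ee_pos: [0.4525, -0.2515, 0.0288]
orientation: [-0.002, 0.706, 0.709, -0.0]
wrist_force: [-0.1, -0.5, 0.2]
finger_gap: 0.043
finger_force: 0.0
```

>>> jog_arm(
  series="0 0 0 0.25 0;0 0 0 0 0;-0.4 0 0 0 0;-0.8 0 0 0 0;-1 0 0 0 0;-1 0 0 0 0;-1 0 0 0 0",
  newtons=50,
)

```text
time: 22.2
ee_pos: [0.4533, -0.2539, 0.0155]
orientation: [0.0, 0.706, 0.708, 0.0]
wrist_force: [-1.1, 1.2, 6.4]
finger_gap: 0.0102
finger_force: 49.0
```

>>> jog_arm(
  series="-1 0 0 -0.5 0;-1 0 0 -0.7 0;-1 0 0 -0.7 0;-1 0.835 0.12 0 0;-1 0.835 0.12 0 0;-1 0.835 0.12 0 0;-1 0.835 0.12 0 0;-1 0.835 0.12 0 0;-1 0.835 0.12 0 0;-1 0.837 0.122 0 0;-1 0 0 0 0;-1 0 0 0 0",
)

```text
time: 23.7
ee_pos: [0.5023, 0.0972, 0.1286]
orientation: [-0.0, 0.706, 0.708, -0.001]
wrist_force: [0.7, -0.2, -2.0]
finger_gap: 0.0104
finger_force: 49.1
```

>>> jog_arm(
  series="-1 0 0 0.5 0;-1 0 0 0.5 0;-1 0 0 0.4 0;-1 0 0 0.2 0;-1 0 0 0.09 0;-1 0 0 0 0;-1 0 0 0 0",
)

```text
time: 24.58
ee_pos: [0.5032, 0.0972, 0.0284]
orientation: [0.0, 0.706, 0.708, 0.0]
wrist_force: [-0.5, 0.1, -1.7]
finger_gap: 0.0101
finger_force: 49.1
```

>>> jog_arm(
  series="-1 0 0 0.02 0;-0.85 0 0 0 0;-0.6 0 0 0 0;-0.5 0 0 0 0;-0.5 0 0 0 0;-0.5 0 0 -0.4 0;-0.5 0 0 -0.6 0;-0.3 0 0 -0.6 0;0 -0.868 -0.099 0 0;0 -0.868 -0.099 0 0;0 -0.868 -0.099 0 0;0 -0.868 -0.099 0 0",
)

```text
time: 26.08
ee_pos: [0.4792, -0.1127, 0.1227]
orientation: [0.0, 0.706, 0.708, 0.0]
wrist_force: [1.0, 0.8, 0.7]
finger_gap: 0.0427
finger_force: 0.0
```

>>> jog_arm(
  series="0 -0.868 -0.099 0 0;0 -0.868 -0.099 0 0;0 -0.868 -0.099 0 0;0 -0.868 -0.099 0 0;0 0 0 0 0;0 0 0 0 0;0 0 0 0 0",
)

```text
time: 26.95
ee_pos: [0.4563, -0.3184, 0.1226]
orientation: [-0.0, 0.706, 0.708, 0.0]
wrist_force: [-0.7, 0.4, 0.3]
finger_gap: 0.043
finger_force: 0.0
```

```bash
cat > look.py <<'E'
from h import *
import sys
s=bot.state();print({k:np.round(s[k],4).tolist() for k in("time","ee_pos","orientation")})
T=take("top");p=f(T)
for ce,ar,cop,tip,mx in rotors(T,np.load("matT.npy")): print("mat",ce.round(1),ar,mx,ray(T,*ce,.027).round(4),ray(T,*tip,.071).round(4))
g=np.zeros(p.shape[:2],bool);g[205:256,288:341]=1
cop=g&(p[...,0]-p[...,2]>22)
for ce,s,m in blobs(cop,4): print("tub copper",ce.round(1),s[4],ray(T,*ce,.044).round(4))
E
python3 look.py; python3 - <<'E'
from h import *
S=take("scene");b=cv2.cvtColor(S["pixels"],cv2.COLOR_RGB2BGR)[160:310,190:390]
cv2.imwrite("pics/p1.png",cv2.resize(b,(800,600),interpolation=cv2.INTER_CUBIC))
E
```

```text
{'time': 26.95, 'ee_pos': [0.4563, -0.3184, 0.1226], 'orientation': [-0.0001, 0.7058, 0.7084, 0.0001]}
mat [413.9 197.5] 89 127 [ 0.6079 -0.2503] [ 0.608  -0.2524]
mat [391.8 199.4] 83 128 [ 0.6035 -0.1743] [ 0.605  -0.1761]
mat [433.  197.9] 36 30 [ 0.6049 -0.3154] [ 0.5998 -0.3035]
mat [393.3 218.9] 50 82 [ 0.5364 -0.1766] [ 0.5332 -0.1701]
mat [437.4 220.8] 96 126 [ 0.5261 -0.3259] [ 0.5262 -0.326 ]
mat [451.2 239.2] 232 80 [ 0.4628 -0.3691] [ 0.5365 -0.3657]
mat [394.  239.5] 87 130 [ 0.4661 -0.176 ] [ 0.4661 -0.1776]
mat [436.7 241.7] 94 126 [ 0.4553 -0.3195] [ 0.4556 -0.32  ]
tub copper [315. 231.] 17 [0.5008 0.0909]
```

View pics/p1.png

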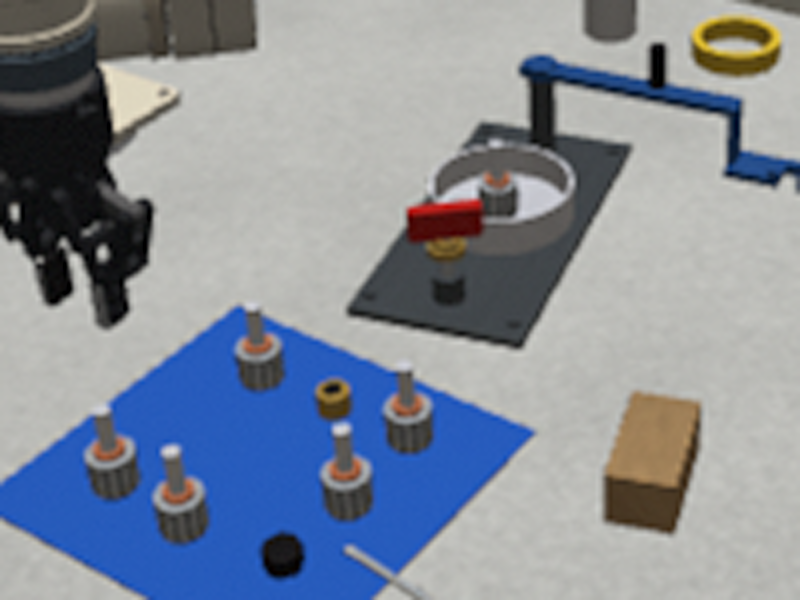

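The middle rotor stands upright in the tub at crop (497,190), and five remain on the mat. Picking the second while refining its position in the tub.

>>> jog_arm(
  series="0 0 0 0.6 0;0 0 0 0.6 0;0 0 0 0.585 0;0 0 0 0 0;0 0 0 0 0;-0.4 0 0 0 0;-0.8 0 0 0 0;-1 0 0 0 0;-1 0 0 0 0;-1 0 0 0 0",
  newtons=50,
)

```text
time: 28.3
ee_pos: [0.4566, -0.32, 0.0164]
orientation: [0.001, 0.706, 0.708, 0.0]
wrist_force: [-1.2, 0.7, 6.0]
finger_gap: 0.0102
finger_force: 48.8
```

```bash
cat > tub.py <<'E'
from h import *
T=take("top");p=f(T);T1=dict(np.load("top1.npz"));q=f(T1)
g=np.zeros(p.shape[:2],bool);g[205:256,288:341]=1
d=np.abs(p-q).sum(2)*g
print("diff max",d.max())
w=np.where(d>45,d,0)
for ce,s,m in blobs(w>0,15):
    v,u=np.nonzero(m);ww=w[v,u];c=np.array([(u*ww).sum(),(v*ww).sum()])/ww.sum()
    (cc,r)=cv2.minEnclosingCircle(pts(m));print("diff blob",ce.round(2),c.round(2),s[2:],ray(T,*ce,.035).round(4),"circ",np.round(cc,2),round(r,1),ray(T,*cc,.035).round(4))
cop=np.where(g,(p[...,0]-p[...,2])-(q[...,0]-q[...,2]),0);cop=np.where(cop>12,cop,0)
v,u=np.nonzero(cop);ww=cop[v,u];c=np.array([(u*ww).sum(),(v*ww).sum()])/ww.sum();print("copper",c.round(2),ray(T,*c,.044).round(4))
# tub circle from empty image at several thresholds, subpixel via upscaling
big=cv2.resize(q.min(2).astype(np.float32)[200:260,285:345],None,fx=4,fy=4,interpolation=cv2.INTER_CUBIC)
for t in(90,100,110,120,130):
    b=max(blobs(big>t,500),key=lambda b:b[1][4]);e=cv2.fitEllipse(cv2.convexHull(pts(b[2])));c=(np.array(e[0])+.5)/4-.5+[285,200];print(t,c.round(2),np.round(np.array(e[1])/4,1),ray(T,*c,.044).round(4))
E
python3 tub.py
```

```text
diff max 118
diff blob [314.72 231.02] [314.85 231.13] [ 9  9 54] [0.5011 0.0922] circ [314.79 230.93] 4.3 [0.5014 0.092 ]
copper [314.39 230.73] [0.5017 0.093 ]
90 [313.81 230.2 ] [36.3 36.9] [0.5036 0.0949]
100 [314.07 230.37] [35.1 36. ] [0.503 0.094]
110 [314.24 230.52] [33.8 34.8] [0.5025 0.0935]
120 [314.29 230.72] [33.  33.1] [0.5018 0.0933]
130 [314.38 230.74] [30.6 31.6] [0.5017 0.093 ]
```

>>> jog_arm(
  series="-1 0 0 -0.5 0;-1 0 0 -0.7 0;-1 0 0 -0.7 0;-1 0.836 0.066 0 0;-1 0.836 0.066 0 0;-1 0.836 0.066 0 0;-1 0.836 0.066 0 0;-1 0.836 0.066 0 0;-1 0.836 0.066 0 0;-1 0.836 0.066 0 0;-1 0.836 0.066 0 0;-1 0.836 0.066 0 0",
)

```text
time: 29.85
ee_pos: [0.4906, 0.1336, 0.1295]
orientation: [0.0, 0.706, 0.708, 0.0]
wrist_force: [0.3, -0.3, -1.8]
finger_gap: 0.0103
finger_force: 49.1
```

>>> jog_arm(
  series="-1 0 0 0 0;-1 0 0 0 0;-1 0 0 0.5 0;-1 0 0 0.4 0;-1 0 0 0.2 0;-1 0 0 0.2 0;-1 0 0 0.2 0;-1 0 0 0.15 0;-1 0 0 0.04 0;-1 0 0 0 0",
)

```text
time: 31.1
ee_pos: [0.4909, 0.1321, 0.0281]
orientation: [0.0, 0.706, 0.708, 0.0]
wrist_force: [0.7, 0.2, -1.9]
finger_gap: 0.0102
finger_force: 49.2
```

>>> jog_arm(
  series="-0.85 0 0 0 0;-0.6 0 0 0 0;-0.52 0 0 0 0;-0.52 0 0 0 0;-0.52 0 0 -0.4 0;-0.52 0 0 -0.6 0;-0.3 0 0 -0.6 0;0 -0.848 0.062 0 0;0 -0.848 0.062 0 0;0 -0.848 0.062 0 0;0 -0.848 0.062 0 0;0 -0.848 0.062 0 0",
)

```text
time: 32.6
ee_pos: [0.5099, -0.124, 0.1241]
orientation: [0.0, 0.706, 0.708, 0.0]
wrist_force: [1.3, -0.5, 1.0]
finger_gap: 0.0424
finger_force: 0.0
```

>>> jog_arm(
  series="0 -0.848 0.062 0 0;0 -0.848 0.062 0 0;0 -0.848 0.062 0 0;0 -0.849 0.066 0 0;0 0 0 0 0;0 0 0 0 0;0 0 0 0 0",
)

```text
time: 33.48
ee_pos: [0.5256, -0.3247, 0.1242]
orientation: [-0.0, 0.706, 0.708, 0.0]
wrist_force: [1.0, 0.0, -0.5]
finger_gap: 0.0426
finger_force: 0.0
```

```bash
python3 look.py;python3 tub.py|grep blob
```

```text
{'time': 33.475, 'ee_pos': [0.5256, -0.3247, 0.1242], 'orientation': [-0.0001, 0.7059, 0.7084, 0.0]}
mat [413.9 197.5] 90 126 [ 0.608  -0.2505] [ 0.607  -0.2518]
mat [391.8 199.4] 84 127 [ 0.6033 -0.1745] [ 0.605  -0.1761]
mat [433.  197.8] 38 32 [ 0.6053 -0.3154] [ 0.6001 -0.3035]
mat [393.3 218.8] 51 78 [ 0.5367 -0.1767] [ 0.5336 -0.1702]
mat [437.4 220.8] 95 127 [ 0.526 -0.326] [ 0.5259 -0.3257]
mat [394.  239.5] 87 125 [ 0.4661 -0.176 ] [ 0.4655 -0.1772]
tub copper [315.1 231.1] 17 [0.5006 0.0907]
tub copper [303.6 235. ] 14 [0.4883 0.1297]
diff blob [314.72 230.92] [314.83 231.09] [10  9 64] [0.5014 0.0922] circ [314.52 230.91] 4.7 [0.5015 0.0929]
diff blob [303.58 234.8 ] [303.81 234.94] [10 10 74] [0.4892 0.1303] circ [303.57 234.57] 5.1 [0.49   0.1303]
```

>>> jog_arm(
  series="0 0 0 0.6 0;0 0 0 0.6 0;0 0 0 0.6 0;0 0 0 0.012 0;0 0 0 0 0;-0.4 0 0 0 0;-0.8 0 0 0 0;-1 0 0 0 0;-1 0 0 0 0;-1 0 0 0 0",
  newtons=50,
)

```text
time: 34.83
ee_pos: [0.5261, -0.3263, 0.0166]
orientation: [0.001, 0.706, 0.708, 0.0]
wrist_force: [-1.1, 0.8, 6.2]
finger_gap: 0.0101
finger_force: 48.7
```

>>> jog_arm(
  series="-1 0 0 -0.5 0;-1 0 0 -0.7 0;-1 0 0 -0.7 0;-1 0.851 0.033 0 0;-1 0.851 0.033 0 0;-1 0.851 0.033 0 0;-1 0.851 0.033 0 0;-1 0.851 0.033 0 0;-1 0.851 0.033 0 0;-1 0.851 0.033 0 0;-1 0.851 0.033 0 0;-1 0 0 0 0",
)

```text
time: 36.33
ee_pos: [0.54, 0.0857, 0.1294]
orientation: [-0.0, 0.705, 0.709, 0.0]
wrist_force: [-0.0, -0.9, -1.8]
finger_gap: 0.0105
finger_force: 49.0
```

>>> jog_arm(
  series="-1 0 0 0 0;-1 0 0 0 0;-1 0 0 0.5 0;-1 0 0 0.4 0;-1 0 0 0.2 0;-1 0 0 0.2 0;-1 0 0 0.2 0;-1 0 0 0.15 0;-1 0 0 0.04 0;-1 0 0 0 0",
)

```text
time: 37.58
ee_pos: [0.5406, 0.0827, 0.0281]
orientation: [0.0, 0.706, 0.708, 0.0]
wrist_force: [-0.8, 0.3, -2.3]
finger_gap: 0.0102
finger_force: 49.2
```

>>> jog_arm(
  series="-0.85 0 0 0 0;-0.6 0 0 0 0;-0.52 0 0 0 0;-0.52 0 0 0 0;-0.52 0 0 -0.4 0;-0.52 0 0 -0.6 0;-0.3 0 0 -0.6 0;0 -0.795 0.157 0 0;0 -0.795 0.157 0 0;0 -0.795 0.157 0 0;0 -0.795 0.157 0 0;0 -0.795 0.157 0 0",
)

```text
time: 39.08
ee_pos: [0.5883, -0.1574, 0.124]
orientation: [0.0, 0.706, 0.708, 0.0]
wrist_force: [0.7, -0.0, 0.0]
finger_gap: 0.0424
finger_force: 0.0
```

>>> jog_arm(
  series="0 -0.795 0.157 0 0;0 -0.795 0.157 0 0;0 0 0 0 0;0 0 0 0 0;0 0 0 0 0",
)

```text
time: 39.7
ee_pos: [0.6071, -0.2499, 0.1241]
orientation: [-0.0, 0.706, 0.708, 0.0]
wrist_force: [0.7, 0.2, 0.7]
finger_gap: 0.0429
finger_force: 0.0
```

```bash
python3 look.py;python3 tub.py|grep blob
```

```text
{'time': 39.7, 'ee_pos': [0.6071, -0.2499, 0.1241], 'orientation': [-0.0, 0.7059, 0.7083, 0.0001]}
mat [392.  199.4] 87 123 [ 0.6034 -0.1749] [ 0.605  -0.1761]
mat [393.3 218.8] 51 76 [ 0.5367 -0.1767] [ 0.5335 -0.1697]
tub copper [317.7 220. ] 12 [0.5377 0.0812]
tub copper [322.3 229.2] 18 [0.5064 0.0663]
tub copper [303.6 235. ] 14 [0.4883 0.1297]
diff blob [320.09 224.24] [320.08 224.34] [ 15  19 149] [0.5236 0.0735] circ [320.5 224. ] 10.1 [0.5244 0.0721]
diff blob [303.44 234.66] [303.67 234.84] [12 10 85] [0.4897 0.1307] circ [303.5 234.5] 5.5 [0.4902 0.1305]
```

The middle rotor has moved about 25 mm towards -y, either from the announced knock or from a touch on release. I'll carry on with the next pick and then put it back.

>>> jog_arm(
  series="0 0 0 0.6 0;0 0 0 0.6 0;0 0 0 0.6 0;0 0 0 0.012 0;0 0 0 0 0;-0.4 0 0 0 0;-0.8 0 0 0 0;-1 0 0 0 0;-1 0 0 0 0;-1 0 0 0 0",
  newtons=50,
)

```text
time: 41.05
ee_pos: [0.608, -0.2515, 0.0167]
orientation: [0.001, 0.706, 0.708, 0.0]
wrist_force: [-0.4, 1.0, 5.7]
finger_gap: 0.0105
finger_force: 48.8
```

```bash
python3 - <<'E'
from h import *
S=take("scene");T=take("top");a=cv2.cvtColor(T["pixels"],cv2.COLOR_RGB2BGR)[200:260,285:365];b=cv2.cvtColor(S["pixels"],cv2.COLOR_RGB2BGR)[170:250,270:370]
cv2.imwrite("pics/k1.png",np.hstack([cv2.resize(b,(400,320),interpolation=cv2.INTER_CUBIC),cv2.resize(a,(400,320),interpolation=cv2.INTER_CUBIC)]))
E
```

```text
(no output)
```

View pics/k1.png

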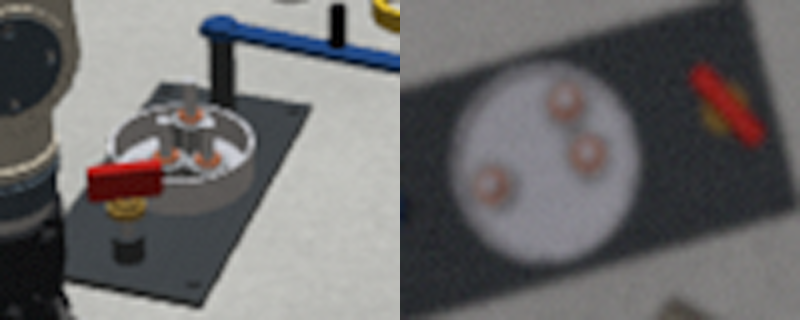

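All three tub rotors are upright, with the stray right beside the one at the top right. Placing rotor d in the free far slot.

>>> jog_arm(
  series="-1 0 0 -0.5 0;-1 0 0 -0.7 0;-1 0 0 -0.7 0;-1 0.891 -0.178 0 0;-1 0.891 -0.178 0 0;-1 0.891 -0.178 0 0;-1 0.891 -0.178 0 0;-1 0.891 -0.178 0 0;-1 0.891 -0.178 0 0;-1 0.891 -0.178 0 0;-1 0 0 0 0;-1 0 0 0 0",
)

```text
time: 42.65
ee_pos: [0.5315, 0.1229, 0.1293]
orientation: [0.0, 0.706, 0.708, 0.0]
wrist_force: [-0.4, -0.1, -2.0]
finger_gap: 0.0102
finger_force: 49.1
```

>>> jog_arm(
  series="-1 0 0 0.5 0;-1 0 0 0.4 0;-1 0 0 0.2 0;-1 0 0 0.2 0;-1 0 0 0.2 0;-1 0 0 0.15 0;-1 0 0 0.04 0;-1 0 0 0 0",
)

```text
time: 43.65
ee_pos: [0.5317, 0.123, 0.028]
orientation: [0.0, 0.706, 0.708, 0.0]
wrist_force: [-0.3, 0.0, -2.0]
finger_gap: 0.0098
finger_force: 49.1
```

>>> jog_arm(
  series="-0.85 0 0 0 0;-0.62 0 0 0 0;-0.58 0 0 0 0;-0.58 0 0 0 0;-0.58 0 0 -0.4 0;-0.58 0 0 -0.6 0;-0.3 0 0 -0.6 0;0 -0.8 0 0 0;0 -0.8 0 0 0;0 -0.8 0 0 0;0 -0.8 0 0 0;0 0 0 0 0",
)

```text
time: 45.15
ee_pos: [0.532, -0.072, 0.1237]
orientation: [0.0, 0.708, 0.707, -0.0]
wrist_force: [0.4, 0.7, 0.5]
finger_gap: 0.0426
finger_force: 0.0
```

```bash
python3 look.py;python3 tub.py|grep blob
```

```text
{'time': 45.15, 'ee_pos': [0.532, -0.072, 0.1237], 'orientation': [0.0002, 0.7077, 0.7065, -0.0001]}
mat [433. 198.] 37 28 [ 0.6046 -0.3154] [ 0.5995 -0.3036]
tub copper [305.9 222.6] 19 [0.5297 0.1209]
tub copper [317.7 220. ] 13 [0.5377 0.0811]
tub copper [322.3 228.9] 19 [0.5071 0.0663]
tub copper [303.7 235. ] 15 [0.4883 0.1292]
diff blob [320.11 224.36] [320.13 224.44] [ 13  20 152] [0.5233 0.0734] circ [320.36 224.07] 10.1 [0.5242 0.0726]
diff blob [305.96 222.56] [306.12 222.71] [11 10 75] [0.5305 0.1214] circ [305.88 222.29] 5.2 [0.5315 0.1217]
diff blob [303.44 234.53] [303.7  234.77] [10 10 81] [0.4901 0.1307] circ [303.5 234.5] 5.1 [0.4902 0.1305]
```

>>> jog_arm(
  series="-0.3 0 0 0 1;-0.3 0 0 0 1;-0.3 0 0 0 1;-0.3 0 0 0 1;-0.3 0 0 0 1;-0.3 0 0 0 1;-0.3 0 0 0 1;-0.3 0 0 0 1;-0.3 0 0 0 1;-0.3 0.453 -0.629 0 0;-0.3 0.453 -0.629 0 0;-0.3 0.453 -0.629 0 0",
)

```text
time: 46.75
ee_pos: [0.5085, 0.0711, 0.1238]
orientation: [-0.0, 0.923, 0.384, 0.0]
wrist_force: [0.4, 0.1, 0.4]
finger_gap: 0.0297
finger_force: 0.0
```

>>> jog_arm(
  series="-0.3 0 0 0 0;-0.3 0 0 0 0;-0.3 0 0 0 0",
)

```text
time: 47.12
ee_pos: [0.5094, 0.0681, 0.1237]
orientation: [0.0, 0.924, 0.384, 0.0]
wrist_force: [-0.5, -0.4, -0.1]
finger_gap: 0.0299
finger_force: 0.0
```

>>> jog_arm(
  series="-0.3 0 0 0.5 0;-0.3 0 0 0.5 0;-0.3 0 0 0.5 0;-0.3 0 0 0.095 0;-0.3 0 0 0 0;-0.6 0 0 0 0;-0.9 0 0 0 0;-1 0 0 0 0;-1 0 0 0 0;-1 0 0 0 0",
)

```text
time: 48.38
ee_pos: [0.5102, 0.0684, 0.0292]
orientation: [0.001, 0.923, 0.384, 0.001]
wrist_force: [1.1, -2.3, 6.6]
finger_gap: 0.0103
finger_force: 49.1
```

>>> jog_arm(
  series="-1 0 0 -0.1 0;-1 0 0 0 0;-1 0.09 -0.127 0 0;-1 0.09 -0.127 0 0;-1 0.091 -0.126 0 0;-1 0 0 0 0;-1 0 0 0.085 0;-1 0 0 0 0;-1 0 0 0 0",
)

```text
time: 49.5
ee_pos: [0.505, 0.0961, 0.0292]
orientation: [0.0, 0.923, 0.384, 0.0]
wrist_force: [-0.2, 1.3, 3.7]
finger_gap: 0.0099
finger_force: 49.4
```

>>> jog_arm(
  series="-0.85 0 0 0 0;-0.62 0 0 0 0;-0.58 0 0 0 0;-0.58 0 0 0 0;-0.58 0 0 -0.4 0;-0.58 0 0 -0.6 0;-0.3 0 0 -0.6 0;0 -0.736 0.55 0 0;0 -0.736 0.55 0 0;0 -0.736 0.55 0 0;0 -0.736 0.55 0 0;0 -0.737 0.551 0 0",
)

```text
time: 51.0
ee_pos: [0.4652, -0.1785, 0.125]
orientation: [0.0, 0.923, 0.384, 0.0]
wrist_force: [1.0, -0.7, 0.7]
finger_gap: 0.0427
finger_force: 0.0
```

>>> jog_arm(
  series="0 0 0 0 0;0 0 0 0 0;0 0 0 0 0",
)

```text
time: 51.38
ee_pos: [0.4659, -0.1757, 0.1249]
orientation: [-0.0, 0.923, 0.384, 0.0]
wrist_force: [-0.0, -0.1, 1.1]
finger_gap: 0.0429
finger_force: 0.0
```

```bash
python3 look.py;python3 tub.py|grep blob
```

```text
{'time': 51.375, 'ee_pos': [0.4659, -0.1757, 0.1249], 'orientation': [-0.0001, 0.9231, 0.3845, 0.0]}
mat [391.9 199.4] 85 125 [ 0.6034 -0.1747] [ 0.6055 -0.1761]
mat [433.  197.9] 36 28 [ 0.6049 -0.3154] [ 0.5998 -0.3035]
mat [393.4 218.8] 52 79 [ 0.5368 -0.1769] [ 0.5335 -0.1702]
tub copper [317.8 219.8] 13 [0.5384 0.0805]
tub copper [306.2 222.5] 17 [0.5301 0.12  ]
tub copper [314.5 231.2] 15 [0.5002 0.0928]
tub copper [303.6 235.2] 13 [0.4875 0.1296]
diff blob [317.99 219.78] [318.09 220.01] [11 10 73] [0.539  0.0803] circ [318.  219.4] 5.0 [0.5403 0.0802]
diff blob [307.93 229.43] [307.95 229.62] [ 21  22 229] [0.507  0.1152] circ [307.23 229.43] 11.9 [0.5071 0.1175]
```

>>> jog_arm(
  series="0 0 0 0.6 0;0 0 0 0.6 0;0 0 0 0.6 0;0 0 0 0.024 0;0 0 0 0 0;-0.4 0 0 0 0;-0.8 0 0 0 0;-1 0 0 0 0;-1 0 0 0 0;-1 0 0 0 0",
)

```text
time: 52.72
ee_pos: [0.4664, -0.1771, 0.0167]
orientation: [0.001, 0.923, 0.384, 0.001]
wrist_force: [0.3, 1.3, 7.0]
finger_gap: 0.0101
finger_force: 48.7
```

>>> jog_arm(
  series="-1 0 0 -0.5 0;-1 0 0 -0.7 0;-1 0 0 -0.7 0;-1 0.653 -0.647 0 0;-1 0.653 -0.647 0 0;-1 0.653 -0.647 0 0;-1 0.653 -0.647 0 0;-1 0.653 -0.647 0 0;-1 0 0 0 0;-1 0 0 0 0;-1 0 0 0 0",
)

```text
time: 54.1
ee_pos: [0.4665, 0.0979, 0.1296]
orientation: [0.0, 0.924, 0.383, 0.0]
wrist_force: [0.5, -0.0, -1.5]
finger_gap: 0.0102
finger_force: 49.4
```

>>> jog_arm(
  series="-1 0 0 0.5 0;-1 0 0 0.4 0;-1 0 0 0.2 0;-1 0 0 0.2 0;-1 0 0 0.2 0;-1 0 0 0.15 0;-1 0 0 0.04 0;-1 0 0 0 0",
)

```text
time: 55.1
ee_pos: [0.4665, 0.0991, 0.0283]
orientation: [0.0, 0.923, 0.384, 0.0]
wrist_force: [0.4, -0.7, -1.9]
finger_gap: 0.0103
finger_force: 49.5
```

>>> jog_arm(
  series="-0.85 0 0 0 0;-0.62 0 0 0 0;-0.58 0 0 0 0;-0.58 0 0 0 0;-0.58 0 0 -0.4 0;-0.58 0 0 -0.6 0;-0.3 0 0 -0.6 0;0 -0.272 0.808 0 0;0 -0.272 0.808 0 0;0 -0.272 0.808 0 0;0 -0.272 0.808 0 0;0 -0.272 0.808 0 0",
)

```text
time: 56.6
ee_pos: [0.5812, -0.1315, 0.1241]
orientation: [0.0, 0.923, 0.384, 0.0]
wrist_force: [0.6, 0.3, 0.4]
finger_gap: 0.0432
finger_force: 0.0
```

>>> jog_arm(
  series="0 -0.272 0.808 0 0;0 0 0 0 0;0 0 0 0 0;0 0 0 0 0",
)

```text
time: 57.1
ee_pos: [0.6031, -0.1745, 0.1243]
orientation: [-0.0, 0.923, 0.384, -0.0]
wrist_force: [-0.5, 0.2, -0.1]
finger_gap: 0.0425
finger_force: 0.0
```

```bash
python3 look.py;python3 tub.py|grep blob
```

```text
{'time': 57.1, 'ee_pos': [0.6031, -0.1745, 0.1243], 'orientation': [-0.0001, 0.9232, 0.3843, -0.0]}
tub copper [318.2 219.9] 14 [0.5379 0.0793]
tub copper [305.9 222.6] 19 [0.5297 0.1209]
tub copper [314.4 231.4] 14 [0.4996 0.0929]
tub copper [303.6 235.2] 13 [0.4875 0.1296]
tub copper [313.7 241.9] 14 [0.4643 0.096 ]
diff blob [310.85 229.81] [310.86 229.9 ] [ 25  32 417] [0.5055 0.1053] circ [313.38 230.08] 16.1 [0.5044 0.0967]
```

>>> jog_arm(
  series="0 0 0 0.6 0;0 0 0 0.6 0;0 0 0 0.6 0;0 0 0 0.014 0;0 0 0 0 0;-0.4 0 0 0 0;-0.8 0 0 0 0;-1 0 0 0 0;-1 0 0 0 0;-1 0 0 0 0",
)

```text
time: 58.45
ee_pos: [0.6041, -0.1758, 0.0168]
orientation: [0.001, 0.923, 0.384, 0.001]
wrist_force: [-1.6, 0.9, 4.4]
finger_gap: 0.01
finger_force: 48.7
```

>>> jog_arm(
  series="-1 0 0 -0.5 0;-1 0 0 -0.7 0;-1 0 0 -0.7 0;-1 0.327 -0.775 0 0;-1 0.327 -0.775 0 0;-1 0.327 -0.775 0 0;-1 0.327 -0.775 0 0;-1 0.327 -0.775 0 0;-1 0 0 0 0;-1 0 0 0 0;-1 0 0 0 0",
)

```text
time: 59.82
ee_pos: [0.5083, 0.0571, 0.1293]
orientation: [0.0, 0.924, 0.383, 0.0]
wrist_force: [-0.4, 0.0, -2.0]
finger_gap: 0.0102
finger_force: 49.5
```

>>> jog_arm(
  series="-1 0 0 0.5 0;-1 0 0 0.4 0;-1 0 0 0.2 0;-1 0 0 0.2 0;-1 0 0 0 0",
)

```text
time: 60.45
ee_pos: [0.5077, 0.0577, 0.0508]
orientation: [-0.0, 0.923, 0.384, -0.0]
wrist_force: [-0.1, -0.1, -1.7]
finger_gap: 0.01
finger_force: 49.4
```

>>> jog_arm(
  series="-1 0 0 0.2 0;-1 0 0 0.15 0;-1 0 0 0.03 0;-1 0 0 0 0;-1 0 0 0 0;-0.85 0 0 0 0;-0.62 0 0 0 0;-0.58 0 0 0 0;-0.58 0 0 0 0;-0.58 0 0 -0.4 0;-0.58 0 0 -0.6 0;-0.3 0 0 -0.8 0",
)

```text
time: 61.95
ee_pos: [0.5072, 0.0579, 0.137]
orientation: [-0.0, 0.923, 0.384, -0.001]
wrist_force: [2.1, 0.2, -0.5]
finger_gap: 0.0293
finger_force: 0.0
```

>>> jog_arm(
  series="0 -0.6 0.6 0 0;0 -0.6 0.6 0 0;0 -0.6 0.6 0 0;0 0 0 0 0;0 0 0 0 0;0 0 0 0 0",
)

```text
time: 62.7
ee_pos: [0.5082, -0.0938, 0.1365]
orientation: [-0.0, 0.923, 0.384, 0.0]
wrist_force: [-0.7, -0.3, 0.1]
finger_gap: 0.0428
finger_force: 0.0
```

```bash
python3 look.py;python3 - <<'E'
from h import *
S=take("scene");T=take("top");np.savez("top2.npz",**T);a=cv2.cvtColor(T["pixels"],cv2.COLOR_RGB2BGR)[155:265,265:405];b=cv2.cvtColor(S["pixels"],cv2.COLOR_RGB2BGR)[170:250,270:370]
cv2.imwrite("pics/k2.png",np.hstack([cv2.resize(b,(400,320),interpolation=cv2.INTER_CUBIC),cv2.resize(a,(400,320),interpolation=cv2.INTER_CUBIC)]))
p=f(T);g=np.zeros(p.shape[:2],bool);g[160:250,266:300]=1
blue=g&(p[...,2]-p[...,0]>35)
for ce,s,m in blobs(blue,20):print("blue",ce,s)
for ce,s,m in blobs(g&(p.max(2)<48),3):print("dark",ce.round(1),s,ray(T,*ce,.14).round(4))
E
```

```text
{'time': 62.7, 'ee_pos': [0.5082, -0.0938, 0.1365], 'orientation': [-0.0001, 0.9232, 0.3844, 0.0]}
mat [433.  197.7] 39 29 [ 0.6055 -0.3156] [ 0.6004 -0.3037]
tub copper [317.9 219.8] 14 [0.5384 0.0805]
tub copper [305.9 222.4] 20 [0.5303 0.1211]
tub copper [324.7 229.5] 18 [0.5051 0.0581]
tub copper [314.6 231. ] 16 [0.5008 0.0924]
tub copper [303.7 234.9] 15 [0.4885 0.1292]
tub copper [312.9 241.6] 18 [0.4654 0.0986]
blue [272.30396476 183.37885463] [267 166  11  37 227]
blue [278.1302682  226.60153257] [273 206  13  38 261]
dark [274.1 204.3] [272 203   5   4  13] [0.5841 0.2148]
dark [289.5 233.8] [281 216  19  34 272] [0.4902 0.1672]
dark [277.8 247.8] [277 247   2   3   4] [0.4478 0.2045]
dark [280.7 248.7] [280 248   2   2   3] [0.4448 0.1955]
```

View pics/k2.png

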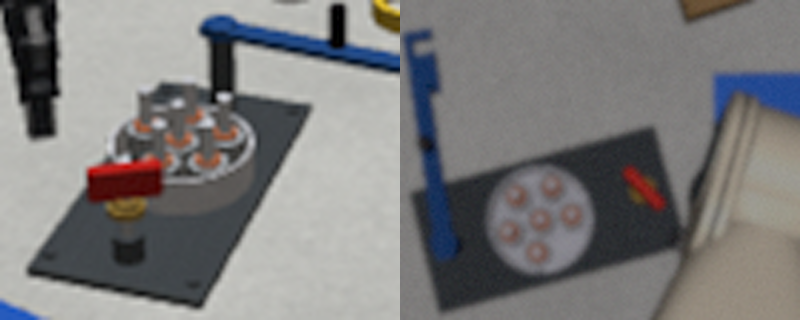

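All six rotors stand in the tub in a honeycomb, and the handle is at top pixel (274,204). Now going back to the bar.

>>> jog_arm(
  series="0 0 0 -0.475 -1;0 0 0 0 -1;0 0 0 0 -1;0 0 0 0 -1;0 0 0 0 -1;0 0 0 0 -1;0 0 0 0 -1;0 0 0 0 -1;0 0 0 0 -1;0 0 0 0 -1;0 0 0 0 -1;0 0 0 0 -1",
  newtons=30,
)

```text
time: 64.35
ee_pos: [0.5083, -0.0942, 0.165]
orientation: [0.0, 0.606, 0.795, 0.0]
wrist_force: [0.3, -0.6, 0.2]
finger_gap: 0.0426
finger_force: 0.0
```

>>> jog_arm(
  series="0 0.777 0.435 0 0;0 0.777 0.435 0 0;0 0.777 0.435 0 0;0 0.777 0.435 0 0;0 0.777 0.435 0 0;0 0.777 0.435 0 0;0 0 0 0 0;0 0 0 0 0;0 0 0 0 0",
)

```text
time: 65.47
ee_pos: [0.5862, 0.2153, 0.1651]
orientation: [0.0, 0.608, 0.794, -0.0]
wrist_force: [0.3, -1.1, -0.1]
finger_gap: 0.0424
finger_force: 0.0
```

```bash
python3 - <<'E'
from h import *
s=bot.state();e=s["ee_pos"];o=s["orientation"];ps=2*np.arctan2(o[2],o[1]);print(e,np.degrees(ps),s["joint_positions"])
P=np.array([.4762,.2022]);h=np.array([.586,.217])
ph0=np.arctan2(*(h-P)[::-1]);ph1=np.radians(15.2-90-1.5)
ph=np.linspace(ph0,ph1,13);q=P+.1105*np.c_[np.cos(ph),np.sin(ph)];d=np.diff(q,axis=0)/.06
R=np.array([[np.cos(ps),np.sin(ps)],[np.sin(ps),-np.cos(ps)]])
print(np.degrees(ph0),(R@(h-e[:2])/.06).round(3));print(";".join("-1 %.3f %.3f 0 0"%tuple(R@x) for x in d));print(q[-1])
E
```

```text
[0.58616657 0.21527043 0.1651454 ] 105.09119946721613 [ 2.17771189e-01  3.98346059e-01  1.32247047e-01  1.30468857e+00
 -1.78210496e-04  1.52517640e+00]
7.67666041315044 [0.029 0.005]
-1 -0.221 -0.043 0 0;-1 -0.214 -0.069 0 0;-1 -0.204 -0.095 0 0;-1 -0.191 -0.119 0 0;-1 -0.175 -0.141 0 0;-1 -0.156 -0.161 0 0;-1 -0.136 -0.179 0 0;-1 -0.113 -0.194 0 0;-1 -0.088 -0.207 0 0;-1 -0.062 -0.216 0 0;-1 -0.036 -0.222 0 0;-1 -0.008 -0.225 0 0
[0.50237062 0.09484382]
```

>>> jog_arm(
  series="0 0 0 0.5 0;0 0 0 0.5 0;0 0 0 0.35 0;0 0 0 0 0;-0.4 0 0 0 0;-1 0 0 0 0;-1 0 0 0 0;-1 0 0 0 0;-1 0 0 0 0",
)

```text
time: 66.6
ee_pos: [0.5876, 0.2162, 0.0854]
orientation: [0.001, 0.608, 0.794, 0.001]
wrist_force: [3.4, -0.9, 6.4]
finger_gap: 0.0151
finger_force: 30.4
```

>>> jog_arm(
  series="-1 -0.221 -0.043 0 0;-1 -0.214 -0.069 0 0;-1 -0.204 -0.095 0 0;-1 0 0 0 0",
)

```text
time: 67.1
ee_pos: [0.5873, 0.1748, 0.0854]
orientation: [0.003, 0.608, 0.794, 0.002]
wrist_force: [10.3, -2.0, 1.4]
finger_gap: 0.0149
finger_force: 30.2
```

>>> jog_arm(
  series="-1 -0.191 -0.119 0 0;-1 -0.175 -0.141 0 0;-1 -0.156 -0.161 0 0;-1 -0.136 -0.179 0 0;-1 -0.113 -0.194 0 0;-1 -0.088 -0.207 0 0;-1 -0.062 -0.216 0 0;-1 -0.036 -0.222 0 0;-1 0 0 0 0",
)

```text
time: 68.22
ee_pos: [0.5173, 0.0946, 0.0855]
orientation: [0.003, 0.609, 0.793, -0.001]
wrist_force: [5.7, -16.4, 5.9]
finger_gap: 0.0145
finger_force: 31.0
```

>>> jog_arm(
  series="-1 -0.008 -0.12 0 0;-1 0 0 0 0;-1 0 0 0 0",
)

```text
time: 68.6
ee_pos: [0.5106, 0.093, 0.0854]
orientation: [0.003, 0.608, 0.794, -0.001]
wrist_force: [2.5, -13.9, 8.7]
finger_gap: 0.0146
finger_force: 31.2
```

>>> jog_arm(
  series="-1 0 -0.08 0 0;-1 0 -0.04 0 0;-1 0 0 0 0;-1 0 0 0 0",
)

```text
time: 69.1
ee_pos: [0.5053, 0.0918, 0.0855]
orientation: [0.004, 0.608, 0.794, 0.0]
wrist_force: [10.4, -10.1, 2.8]
finger_gap: 0.0149
finger_force: 30.8
```

>>> jog_arm(
  series="-1 0 -0.05 0 0;-1 0 0 0 0;-1 0 0 0 0",
)

```text
time: 69.47
ee_pos: [0.5052, 0.0918, 0.0856]
orientation: [0.005, 0.608, 0.794, 0.003]
wrist_force: [23.3, -5.4, -7.4]
finger_gap: 0.0154
finger_force: 30.6
```

The bar is against its stop: x holds at 0.505 while the force rises. Releasing and heading for the nut.

>>> jog_arm(
  series="-1 0 0.06 0 0;-0.6 0 0 0 0;-0.2 0 0 0 0;0 0 0 0 0;0 0 0 -0.4 0;0 0 0 -0.5 0;0 0 0 -0.5 0;0 0 0 0 1;0 0 0 0 1;0 0 0 0 1;0 0 0 0 1;0 0 0 0 1",
)

```text
time: 70.97
ee_pos: [0.5023, 0.094, 0.1677]
orientation: [-0.0, 0.766, 0.643, -0.0]
wrist_force: [0.2, 0.6, -0.5]
finger_gap: 0.0427
finger_force: 0.0
```

>>> jog_arm(
  series="0 0 0 0 1;0 0 0 0 1;0 0 0 0 1;0 0 0 0 1;0 0 0 0 1;0 0 0 0 1;0 0 0 0 1;0 0 0 0 0.66;0 0 0 0 0;0 0 0 0 0",
)

```text
time: 72.22
ee_pos: [0.5026, 0.0939, 0.1679]
orientation: [-0.0, 0.934, 0.358, -0.0]
wrist_force: [-0.2, 0.2, -0.2]
finger_gap: 0.0426
finger_force: 0.0
```

```bash
cat > go.py <<'E'
from h import *
import sys
s=bot.state();e=s["ee_pos"];o=s["orientation"];ps=2*np.arctan2(o[2],o[1])
R=np.array([[np.cos(ps),np.sin(ps)],[np.sin(ps),-np.cos(ps)]]);t=np.array([float(x) for x in sys.argv[1:4]])
print(e.round(4),np.degrees(ps).round(2),s["joint_positions"][5].round(2),"shift",(R@(t[:2]-e[:2])/.06).round(3),((e[2]-t[2])/.06).round(3))
E
python3 go.py .5338 -.0265 .055; python3 - <<'E'
from h import *
T=take("top");S=take("scene");p=f(T)
red=(p[...,0]-p[...,2]>60)&(p[...,0]-p[...,1]>60)
for ce,s,m in blobs(red,15):
    if ce[0]<380:
        ab=np.array([ray(T,*x,.094) for x in pts(m)]);w,V=np.linalg.eigh(np.cov(ab.T));print(ce,s,ray(T,*ce,.094).round(4)," dir",np.degrees(np.arctan2(V[1,1],V[0,1])))
a=cv2.cvtColor(T["pixels"],cv2.COLOR_RGB2BGR)[180:270,265:385];b=cv2.cvtColor(S["pixels"],cv2.COLOR_RGB2BGR)[150:250,260:370]
cv2.imwrite("pics/k3.png",np.hstack([cv2.resize(b,(400,364),interpolation=cv2.INTER_CUBIC),cv2.resize(a,(400,364),interpolation=cv2.INTER_CUBIC)]))
E
```

```text
[0.5026 0.0939 0.1679] 41.92 2.43 shift [-0.954  1.841] 1.881
[350.07246377 219.49275362] [344 213  13  14  69] [ 0.5334 -0.0255]  dir -138.36461509298098
```

View pics/k3.png

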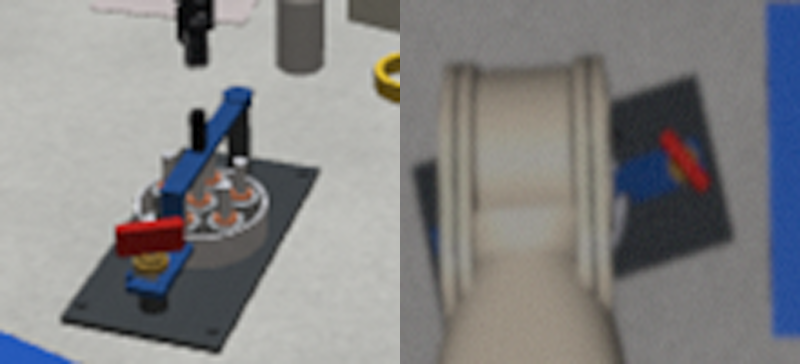

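The bar is closed over the rotors, the fork surrounds the stud, and the wing is at 42°. Gripping the nut.

>>> jog_arm(
  series="-0.2 -0.318 0.614 0 0;-0.2 -0.318 0.614 0 0;-0.2 -0.318 0.613 0 0;-0.2 0 0 0 0;-0.2 0 0 0.6 0;-0.2 0 0 0.6 0;-0.2 0 0 0.5 0;-0.2 0 0 0.18 0;-0.2 0 0 0 0;-0.6 0 0 0 0;-1 0 0 0 0;-1 0 0 0 0",
  newtons=30,
)

```text
time: 73.82
ee_pos: [0.5343, -0.0263, 0.0565]
orientation: [0.0, 0.934, 0.357, 0.001]
wrist_force: [-2.3, 3.7, 7.3]
finger_gap: 0.0127
finger_force: 33.6
```

>>> jog_arm(
  series="-1 0 0 0 0;-1 0 0 0 0",
  newtons=60,
)

```text
time: 74.08
ee_pos: [0.5343, -0.0263, 0.0566]
orientation: [0.0, 0.934, 0.357, 0.001]
wrist_force: [-2.4, 2.4, 7.8]
finger_gap: 0.0122
finger_force: 63.5
```

Turning counter-clockwise, following the nut down.

>>> jog_arm(
  series="-1 0 0 0.005 -1;-1 0 0 0.005 -1;-1 0 0 0.005 -1;-1 0 0 0.005 -1;-1 0 0 0.005 -1;-1 0 0 0.005 -1;-1 0 0 0.005 -1;-1 0 0 0.005 -1;-1 0 0 0 0",
)

```text
time: 75.2
ee_pos: [0.5342, -0.0262, 0.0541]
orientation: [0.0, 0.755, 0.656, 0.001]
wrist_force: [-2.7, 3.6, 7.6]
finger_gap: 0.0122
finger_force: 63.5
```

>>> jog_arm(
  series="-1 0 0 0.005 -1;-1 0 0 0.005 -1;-1 0 0 0.005 -1;-1 0 0 0.005 -1;-1 0 0 0.005 -1;-1 0 0 0.005 -1;-1 0 0 0.005 -1;-1 0 0 0.005 -1;-1 0 0 0 0",
)

```text
time: 76.32
ee_pos: [0.534, -0.0261, 0.0517]
orientation: [0.0, 0.485, 0.874, 0.001]
wrist_force: [-3.5, 4.3, 8.3]
finger_gap: 0.0121
finger_force: 63.5
```

>>> jog_arm(
  series="-1 0 0 0.005 -1;-1 0 0 0.005 -1;-1 0 0 0.005 -1;-1 0 0 0.005 -1;-1 0 0 0.005 -1;-1 0 0 0.005 -1;-1 0 0 0.005 -1;-1 0 0 0.005 -1;-1 0 0 0.005 -1;-1 0 0 0.005 -1;-1 0 0 0.005 -1;-1 0 0 0 0",
)

```text
time: 77.82
ee_pos: [0.5338, -0.0262, 0.0483]
orientation: [0.0, 0.027, 1.0, 0.0]
wrist_force: [-4.5, 2.1, 8.2]
finger_gap: 0.0119
finger_force: 63.6
```

```bash
python3 - <<'E'
from h import *
s=bot.state();o=s["orientation"];print(np.degrees(2*np.arctan2(o[2],o[1])),s["ee_pos"],s["moment"],s["wrist_force"],s["joint_positions"][5])
E
```

```text
176.92926523079666 [ 0.53375287 -0.02622819  0.04830651] [0.69244117 1.02829323 0.12243209] [-4.49454418  2.12251597  8.23831989] -0.15303921856130345
```

>>> jog_arm(
  series="-1 0 0 0.004 -0.7;-1 0 0 0.002 -0.5;-1 0 0 0 -0.4;-1 0 0 0 0;-1 0 0 0 0",
)

```text
time: 78.45
ee_pos: [0.5337, -0.0263, 0.0478]
orientation: [0.0, -0.042, 0.999, 0.0]
wrist_force: [-4.1, 2.6, 7.7]
finger_gap: 0.0124
finger_force: 63.4
```

```bash
python3 - <<'E'
from h import *
s=bot.state();o=s["orientation"];print(np.degrees(2*np.arctan2(o[2],o[1])),s["ee_pos"],s["moment"],s["wrist_force"],s["joint_positions"][5])
E
```

```text
184.85723220348916 [ 0.53371958 -0.02627956  0.04784884] [0.64361961 0.90078679 0.01152964] [-4.09723444  2.62379432  7.68669662] -0.29146724540299207
```

>>> jog_arm(
  series="-1 0 0 0 -1;-1 0 0 0 -0.5;-1 0 0 0 0;-1 0 0 0 0",
)

```text
time: 78.95
ee_pos: [0.5337, -0.0263, 0.0474]
orientation: [0.0, -0.107, 0.994, 0.0]
wrist_force: [-4.3, 3.4, 6.0]
finger_gap: 0.012
finger_force: 63.4
```

```bash
python3 - <<'E'
from h import *
s=bot.state();o=s["orientation"];print(np.degrees(2*np.arctan2(o[2],o[1])),s["ee_pos"],s["moment"],s["wrist_force"],s["finger_gap"])
E
```

```text
192.28865658947194 [ 0.53367621 -0.02629707  0.04739087] [0.80219278 0.9775521  0.09538379] [-4.25494476  3.38328678  6.03061882] 0.01201083447800599
```

>>> jog_arm(
  series="-1 0 0 0.004 -1;-1 0 0 0.004 -1;-1 0 0 0 0;-1 0 0 0 0",
)

```text
time: 79.45
ee_pos: [0.5337, -0.0265, 0.0472]
orientation: [0.0, -0.192, 0.981, 0.0]
wrist_force: [-5.1, 3.3, 9.2]
finger_gap: 0.0124
finger_force: 77.2
```

```bash
python3 - <<'E'
from h import *
s=bot.state();o=s["orientation"];print(np.degrees(2*np.arctan2(o[2],o[1])),s["ee_pos"],s["moment"],s["wrist_force"],s["finger_gap"],s["joint_positions"][5])
E
```

```text
202.12483234574185 [ 0.53368828 -0.02649956  0.04717362] [ 0.90987921  1.18923821 -1.68535022] [-5.06954313  3.28655462  9.16791313] 0.012350661775935794 -0.5932647184542421
```

The stop torque (1.7 N m) is reached. Releasing, rising and checking.

>>> jog_arm(
  series="-0.7 0 0 0 0;-0.4 0 0 0 0;-0.2 0 0 0 0;-0.2 0 0 -0.5 0;-0.2 0 0 -1 0;-0.2 0 0 -1 0;0 0.9 0 0 0;0 0.9 0 0 0;0 0.9 0 0 0;0 0 0 0 0;0 0 0 0 0",
)

```text
time: 80.82
ee_pos: [0.3845, -0.0886, 0.1966]
orientation: [0.001, -0.193, 0.981, -0.0]
wrist_force: [0.2, 0.1, -0.2]
finger_gap: 0.043
finger_force: 0.0
```

```bash
python3 - <<'E'
from h import *
print(bot.state()["ee_pos"],bot.state()["wrist_force"])
T=take("top");S=take("scene");p=f(T)
red=(p[...,0]-p[...,2]>60)&(p[...,0]-p[...,1]>60)
for ce,s,m in blobs(red,15):
    if ce[0]<380:
        ab=np.array([ray(T,*x,.0885) for x in pts(m)]);w,V=np.linalg.eigh(np.cov(ab.T));print(ce,s,ray(T,*ce,.0885).round(4)," dir",np.degrees(np.arctan2(V[1,1],V[0,1])))
a=cv2.cvtColor(T["pixels"],cv2.COLOR_RGB2BGR)[180:270,265:385];b=cv2.cvtColor(S["pixels"],cv2.COLOR_RGB2BGR)[150:250,260:370]
cv2.imwrite("pics/k4.png",np.hstack([cv2.resize(b,(400,364),interpolation=cv2.INTER_CUBIC),cv2.resize(a,(400,364),interpolation=cv2.INTER_CUBIC)]))
E
```

```text
[ 0.38448211 -0.08859247  0.19656187] [ 0.2499684   0.11484288 -0.23197708]
[349.70422535 219.29577465] [346 211   8  18  71] [ 0.5344 -0.0247]  dir -166.9441202765422
```

View pics/k4.png

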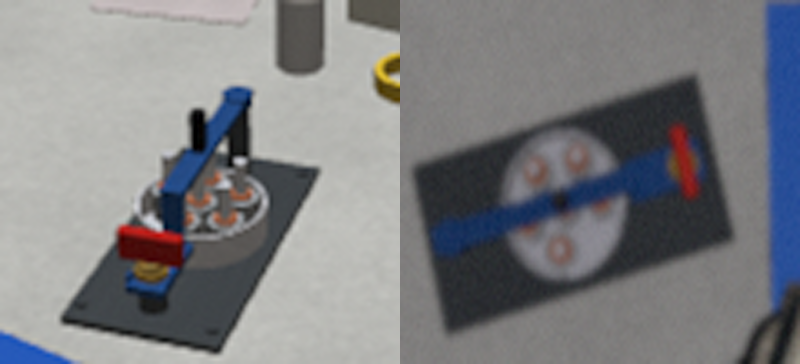

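The bar is closed, the nut is tight and 11° past its starting angle, and the rotors are upright under the bar with the robot clear. Handing in.

```bash
python3 -c "
from bench import bot
print(bot.close_job())"
```

```text
the job is handed in; nothing more can be done
None
```

The job is handed in but I haven't seen the verdict: all six rotors stand upright in the tub, one in the middle and five round it, with the bar closed against its stop and the nut screwed down to its stop.

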